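Pack an instrument stack and clip it shut for the steriliser

TASK

Make up the steriliser pack in the jig: set the base tray squarely down in the jig's pocket, then stack every spacer there is squarely on it, then lay the lid flat on top. Then take the two sprung clips from their stand and let one close over each end of the pack, so that each pinches the lid's upright tab and the tray's upright strap together; leave everything else on the bench where it is.

Things in the scene. Friction and masses are not known exactly. Their poses are not given: they have to be found in the camera images.
- jig: fixed packing jig: base plate 150 x 100 x 6 mm (long side = its x). Grey corner guides leave a pocket 104 mm (x) by 60 mm (y). Tall side guides, only |x| 43 to 57 mm, |y| 30 to 34 mm, are 74 mm high (last 14 mm flared to |y| 38): mid long sides are open for fingers. Low end guides (22 mm high) at |x| 52 to 56, |y| 20 to 34 mm; the tray straps pass between them. Origin: centre of its underside
- pocket (a point): centre of the pocket's floor (6 mm above the bench); axes as the jig
- tray: steel base tray, open on top, 100 x 56 x 20 mm with 4 mm walls; on each short end stands an upright steel strap 3 mm thick (outer faces 106 mm apart, inner faces 100 mm apart), 30 mm wide, its top 70 mm above the tray's underside. Origin: centre of its underside; x along the long side, z up. Same either way round
- lid: steel lid: plate 97 x 56 x 4 mm, a black bar grip on its middle (46 mm along x, 12 mm across y, top 24 mm above the lid's underside), and at each short end an upright tab 3 mm thick (outer faces at x = +-48.5 mm), 30 mm wide, its top 26 mm above the underside. Origin: centre of its underside; x along the long side. Same either way round
- clip_stand: fixed white stand: foot 60 x 160 x 8 mm and on it an upright strip 7 mm thick (across x), 140 mm long (along y), top 60 mm above the bench, on which the two clips are parked. Origin: centre of the underside
- clip_1: sprung steel peg clip parked upright, 24 mm wide; this body is its -x lever. Origin on the 8 mm pivot barrel, x = pinch direction, z up. Handles reach 41 mm above the pivot, 40 mm wide over the outsides; squeezed along x to the stop they are parallel, 22 mm wide (6 to 11 N). Jaws reach 34 mm below the pivot, pads the last 8 mm, gape 20 mm when squeezed; this lever then leans 0.22 rad
- jaw_1 (a joint): opening angle of clip_1's jaws: 0 = closed on 7 mm thickness, 0.44 = squeezed fully open, below 0 = closed on less
- clip_2: sprung steel peg clip parked upright, 24 mm wide; this body is its -x lever. Origin on the 8 mm pivot barrel, x = pinch direction, z up. Handles reach 41 mm above the pivot, 40 mm wide over the outsides; squeezed along x to the stop they are parallel, 22 mm wide (6 to 11 N). Jaws reach 34 mm below the pivot, pads the last 8 mm, gape 20 mm when squeezed; this lever then leans 0.22 rad
- jaw_2 (a joint): opening angle of clip_2's jaws: 0 = closed on 7 mm thickness, 0.44 = squeezed fully open, below 0 = closed on less
- spacer_1: steel spacer: flat rectangular frame 95 x 56 x 8 mm, bars 9 mm wide, with a bar across the middle. Origin: centre of its underside; x along the long side. Same either way round. From start to start two to four spacers are present
- spacer_2: steel spacer: flat rectangular frame 95 x 56 x 8 mm, bars 9 mm wide, with a bar across the middle. Origin: centre of its underside; x along the long side. Same either way round. From start to start two to four spacers are present
- spacer_3: steel spacer: flat rectangular frame 95 x 56 x 8 mm, bars 9 mm wide, with a bar across the middle. Origin: centre of its underside; x along the long side. Same either way round. From start to start two to four spacers are present
- spacer_4: steel spacer: flat rectangular frame 95 x 56 x 8 mm, bars 9 mm wide, with a bar across the middle. Origin: centre of its underside; x along the long side. Same either way round. From start to start two to four spacers are present
- jar: bystander: white round jar, 52 mm across, 75 mm tall. Origin: centre of its underside
- beaker: bystander: open glass cup, 56 mm across, 70 mm tall. Origin: centre of its underside
- bowl: bystander: shallow steel bowl, 90 mm across, 35 mm tall. Origin: centre of its underside
- mouse: bystander: round grey puck-like computer mouse, 60 mm across, 33 mm tall. Origin: centre of its underside
- spoon: bystander: steel spoon 160 mm long, lying flat. Origin: on its underside

How it is judged:
By the outcome, as a careful person would: the job done as asked, in the order asked, and still so for the second after the job is handed in, with the robot touching nothing.
Of spacer_1, spacer_2, spacer_3, spacer_4 only 2 to 4 are there at a start; the rules pass over those that are not, and their reading is None.
At some moment in a run one of spacer_1, spacer_2, spacer_3, spacer_4, tray, lid may be knocked a few centimetres aside while the robot is not near it.
It also fails if it takes over 208 s, if anything falls off the work surface, if the arm or the gripper's body presses on something with over 40 N, if the wrist force passes 120 N, or if a joint passes its speed limit or range.

ROBOT

A 7-joint arm with a two-finger parallel gripper is mounted at the origin on the work surface. World frame = base frame: x ahead of the robot, y to its left, z up, the work surface at z = 0. Lengths are in m, angles in degrees, forces in N, time in s.
With the tool pointing down it reaches from about 0.425 to 0.875 m from the base axis. Payload 8.4 kg.
Tool frame: the origin (TCP) lies between the finger pads; the fingertips stand 25 mm ahead of it and the grasp point (between the pads) lies 6 mm ahead of it; z points along the fingers, y is the line along which they close (so a half turn about z gives the same grasp; the last joint's range is limited). The gripper opens to 87 mm and grips with 3 to 60 N. Pads are 19 mm wide; open, the fingers measure 117 mm over their backs; the gripper's body (75 mm by 190 mm) begins 51 mm behind the grasp point.
Start: joints at [-5.684, 19.091, 2.286, 83.961, -0.768, 76.965, -3.352], TCP at [0.65, -0, 0.248] pointing down, gripper open.
Joint ranges: [-147.57, 147.57], [-21.85, 119.76], [-74.77, 79.35], [14.55, 137.4], [-85.83, 265.84], [4.83, 119.75], [-152.11, 152.11]. Speed limits (degrees/s): [127.2, 127.2, 159.86, 159.86, 180, 180, 180].

INTERFACE

Orientations are given as a 3x3 rotation matrix whose columns are the frame's x, y, z axes.
In Python, from station import * gives the robot as it stands.
- The arm moves only by the shell command python3 -m creep 'ROWS' [FORCE]. ROWS is JSON, a list of rows, each an object with "dp": the shift along the tool's x, y, z scaled (see below), a list of three; "twist": the turn about the tool's z scaled (see below); "gripper": the opening, from -1 (shut) to 1 (fully open). A call has 1 to 5 rows; each row shifts and turns the commanded pose from where the row before left it, along the tool's axes as they then stand; what a row does not reach is not made up. The controller multiplies each number of a shift by 6 cm and each number of a turn by 0.1 rad. A row lasts 1/8 s, in which the tool goes at most 62.5 mm and 10.7 degrees, less where a joint would pass 70% of its speed; a pose out of reach is approached as far as the arm can. A call with a number of a shift or a turn outside -1 to 1 is refused whole. A call with a gripper value outside its range is refused whole. The fingers move at their own pace and stop on an object; FORCE is the grip in N (left out, the last holds). Time passes only in rows, so rows that do not move let the fingers close. It gives the time, the measured TCP pose, the force, the opening and the grip force at its end, in the units of the state.
- observe(): the state, without advancing time (a new reading comes with each control period).
- get_image(name): name is "scene" or "side" or "wrist"; returns a dict with "image" (480x640x3 uint8, red, green, blue), "depth" (480x640 float32, m along the optical axis (not along the pixel's ray), 0 where there is no reading), "fx", "fy", "cx", "cy" (pixels), "R" (3x3) and "t" (3): a world point X has camera coordinates R X + t. Camera axes: x right, y down, z forward; pixel columns grow to the right and rows downward; lengths in m; the calibration is good to about 2 mm. A picture is of the moment at which its call begins.
- finish_job(): hands the job in; it is judged then, once.
The state is a dict: "time": time; "joint_pos": joint angles; "joint_vel": joint speeds; "joint_efforts": joint torques, N m; "ee_pos": TCP position; "tcp_rot": TCP orientation; "ft_force": force on the tool from outside, world axes, zero at the start; "moment": the same for the moment, N m; "width": opening from 0.0 (shut) to 1.0 (fully open); "grip_force": force on a finger pad.
Only numpy, scipy, OpenCV 4.12 (cv2) and the standard library are available. Lean on these libraries where they do the work, as an engineer would, in place of code of your own. Each camera call takes 0.05 s, during which the arm holds its last target. There are 200 camera calls.

## Working session

There is one attempt and no reset: what is moved stays moved. The work goes in short steps, Python scripts to look and compute and a shell command to move; the robot and the scene stay as the last step left them, time stands still between calls to the robot, and variables do not carry over. Pictures are saved under pics/ and viewed, at most 17 in all, crops included, and the job is handed in when it is done.

```bash
ls; mkdir -p pics; python3 - <<'E'
from station import *
import cv2,numpy as np
for n in ["scene","side","wrist"]:
    g=get_image(n); cv2.imwrite(f"pics/{n}0.png",g["image"][:,:,::-1]); np.savez(f"{n}0.npz",**g)
    R=np.array(g["R"]);print(n,g["fx"],g["cx"],g["cy"],(-R.T@np.array(g["t"])).round(3),R[2].round(2))
o=observe();print(o)
E
```

```text
pics
scene 615.4271319085108 309.0079949369075 242.28201450763632 [ 1.12  -0.889  0.975] [-0.39  0.64 -0.66]
side 532.7390213679639 323.289289390645 246.9967786652651 [ 0.378 -0.815  1.079] [ 0.13  0.61 -0.78]
wrist 331.9067890982048 317.1299003366643 239.12003094977283 [0.65  0.076 0.383] [-0.   -0.28 -0.96]
{'time': 0.15, 'joint_pos': array([-5.68192524, 19.12221325,  2.28482326, 83.99797172, -0.76805608,
       76.96551467, -3.3522462 ]), 'joint_vel': array([-0.002828  , -0.01646345,  0.04255794, -0.14547368,  0.01411784,
       -0.02933176,  0.01130278]), 'joint_efforts': array([ 1.24259990e-03, -6.56844234e+01,  1.33660264e+00, -4.04110801e+01,
       -5.95439016e-02,  4.17590642e-02, -1.22402304e-05]), 'ee_pos': array([ 6.49675608e-01, -4.02042826e-05,  2.46878775e-01]), 'tcp_rot': array([[ 5.84311516e-05,  9.99999245e-01, -1.22745369e-03],
       [ 9.99999995e-01, -5.85245727e-05, -7.60738979e-05],
       [-7.61456767e-05, -1.22744924e-03, -9.99999244e-01]]), 'ft_force': array([ 0.74793258, -0.34443177, -0.96827578]), 'moment': array([-0.00456023,  0.01761887, -0.02697436]), 'grip_force': 0.0, 'width': 0.9998527565884929}
```

View pics/scene0.png

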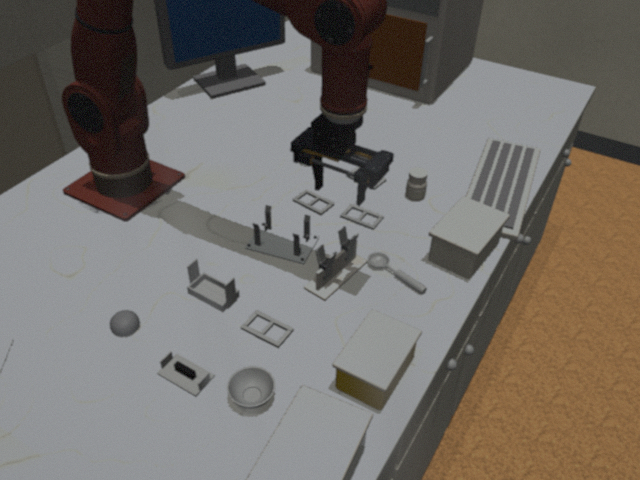

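View pics/side0.png

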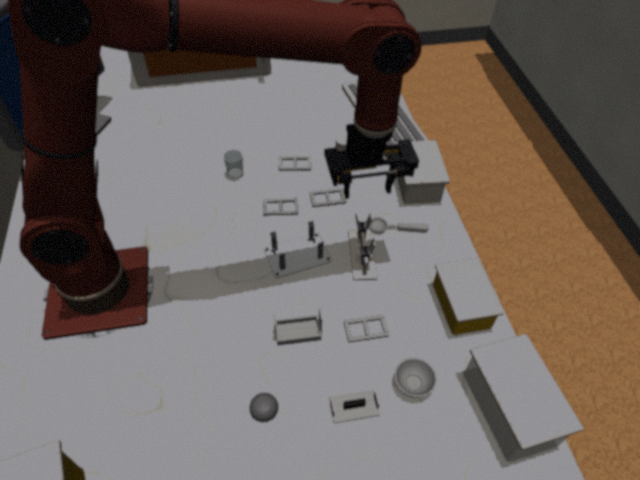

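The scene view shows the jig (283,243), stand (336,265), tray (212,287), lid (186,372), and spacers at (313,202), (362,216), (267,328). The side view shows a fourth spacer at (295,163), so there are four. The side view also has the tray (298,329), lid (354,405), jig (300,262), stand (362,255) and beaker (234,165).

```bash
cat > h.py <<'E'
import numpy as np,cv2
def cloud(g):
    d=g["depth"];v,u=np.mgrid[:480,:640]
    c=np.stack([(u-g["cx"])/g["fx"]*d,(v-g["cy"])/g["fy"]*d,d],-1)
    X=(c-np.array(g["t"]))@np.array(g["R"]);X[d<=0]=np.nan
    return X
def rect(P):
    (c,(w,h),a)=cv2.minAreaRect((P*1000).astype(np.float32).reshape(-1,1,2))
    if w<h:w,h,a=h,w,a+90
    return np.round(np.array(c)/1000,4),round(w,1),round(h,1),round((a+90)%180-90,1)
def grab(n,name=None):
    from station import get_image
    g=get_image(n)
    if name:cv2.imwrite(f"pics/{name}.png",g["image"][:,:,::-1])
    return g
def ray(g,u,v,z):
    R=np.array(g["R"]);c=-R.T@np.array(g["t"])
    d=np.array([(np.asarray(u)-g["cx"])/g["fx"],(np.asarray(v)-g["cy"])/g["fy"],np.ones_like(np.asarray(u,float))]).T@R
    return c+d*((z-c[2])/d[...,2])[...,None]
E
python3 - <<'E'
from h import *
for n in ["side","scene"]:
    g=dict(np.load(n+"0.npz"));X=cloud(g);z=X[...,2]
    roi=(X[...,0]>.35)&(X[...,0]<.95)&(abs(X[...,1])<.5)
    b=z[roi&(z<.003)&(z>-.02)];print(n,"bench z",np.nanmedian(b),np.nanstd(b))
    m=(roi&(z>.0045)&(z<.12)).astype(np.uint8)
    k,l,s,c=cv2.connectedComponentsWithStats(m)
    for i in range(1,k):
        if s[i,4]>60:
            P=X[l==i];print(c[i].round(0),s[i,4],rect(P[:,:2]),"z",np.percentile(P[:,2],[10,50,98]).round(4))
E
```

```text
side bench z 0.0008557477162182226 0.0015848939352717645
[421. 165.] 2761 (array([0.8802, 0.3168]), 374.1, 128.5, 85.4) z [0.0207 0.0723 0.0958]
[341. 141.] 172 (array([0.6836, 0.4105]), 146.8, 37.4, 75.9) z [0.0516 0.0748 0.0817]
[236. 162.] 364 (array([0.37  , 0.3847]), 125.9, 39.0, 88.0) z [0.0147 0.0492 0.0719]
[294. 163.] 297 (array([0.5375, 0.3619]), 103.1, 74.3, -9.0) z [0.0052 0.0086 0.015 ]
[327. 196.] 357 (array([0.6065, 0.2081]), 107.5, 76.2, 6.5) z [0.0054 0.0091 0.0143]
[280. 206.] 355 (array([0.4716, 0.1949]), 97.0, 79.8, -14.3) z [0.0053 0.0088 0.0137]
[371. 244.] 1811 (array([0.6928, 0.0424]), 270.4, 187.9, 35.5) z [0.007  0.0124 0.1037]
[297. 252.] 1891 (array([0.488 , 0.0462]), 160.4, 156.9, -80.1) z [0.0056 0.0084 0.0729]
[466. 296.] 3816 (array([ 0.8707, -0.1715]), 218.0, 152.1, -89.6) z [0.0287 0.0807 0.0853]
[298. 328.] 1017 (array([ 0.4617, -0.1936]), 117.9, 75.8, 0.2) z [0.0053 0.0107 0.0709]
[366. 327.] 528 (array([ 0.6144, -0.2194]), 103.9, 62.9, -2.1) z [0.006  0.009  0.0137]
[509. 377.] 5579 (array([ 0.8543, -0.4073]), 198.5, 133.6, -84.5) z [0.053  0.1111
[... 778 characters left out ...]
 2631 (array([0.6937, 0.0056]), 263.0, 218.9, -20.5) z [0.0071 0.0173 0.1031]
[211. 288.] 1251 (array([ 0.4311, -0.1897]), 167.2, 80.3, -12.9) z [0.0058 0.018  0.0706]
[376. 359.] 5420 (array([ 0.8371, -0.1672]), 228.4, 137.5, -89.3) z [0.0306 0.0802 0.0843]
[126. 324.] 535 (array([ 0.3693, -0.3679]), 55.8, 39.6, -88.1) z [0.0117 0.0253 0.0352]
[267. 328.] 620 (array([ 0.6128, -0.2193]), 103.3, 67.1, -0.9) z [0.0057 0.0086 0.013 ]
[185. 373.] 995 (array([ 0.5384, -0.3967]), 112.5, 59.6, 0.7) z [0.0051 0.0077 0.0281]
[251. 387.] 1575 (array([ 0.6751, -0.3695]), 99.0, 90.2, 10.6) z [0.0075 0.0198 0.0378]
[320. 436.] 6871 (array([ 0.8371, -0.3964]), 215.5, 166.0, -84.3) z [0.1084 0.1108 0.114 ]
```

```bash
python3 -m creep '[{"twist":1},{"twist":1},{"twist":1},{"twist":1},{"twist":1}]' >/dev/null; python3 -m creep '[{"twist":1},{"twist":1},{"twist":1},{"twist":1},{"twist":1}]'>/dev/null; python3 -m creep '[{"twist":1},{"twist":1},{"twist":1},{"twist":1},{"twist":1}]'>/dev/null; python3 -m creep '[{"twist":0.71,"dp":[-0.8,0.8,0]},{"dp":[-0.8,0.8,0]},{"dp":[-0.8,0.8,0]},{"dp":[-0.75,0.8,0]},{}]'
python3 - <<'E'
from h import *
g=grab("wrist","w1");np.savez("w1.npz",**g);X=cloud(g);z=X[...,2]
print((-g["R"].T@g["t"]).round(3))
m=((z>.0045)&(z<.08)).astype(np.uint8)
k,l,s,c=cv2.connectedComponentsWithStats(m)
for i in range(1,k):
    if s[i,4]>200:
        P=X[l==i];print(c[i].round(0),s[i,4],rect(P[:,:2]),np.percentile(P[:,2],[10,50,98]).round(4))
E
```

```text
[0.65  0.076 0.384]
[140.  30.] 2172 (array([0.4703, 0.1919]), 96.4, 49.9, -7.1) [0.0062 0.0075 0.0094]
[273.  23.] 1714 (array([0.6053, 0.1955]), 95.0, 31.5, -0.4) [0.0062 0.0074 0.0092]
[514.  51.] 3640 (array([0.8431, 0.1491]), 120.7, 59.8, -37.8) [0.0139 0.0388 0.0681]
[352. 193.] 8893 (array([0.7003, 0.0322]), 265.9, 145.0, 32.8) [0.0068 0.0089 0.074 ]
[175. 192.] 11495 (array([0.4899, 0.0215]), 150.5, 100.0, 10.4) [0.005  0.006  0.0723]
[283. 367.] 1037 (array([ 0.6113, -0.2171]), 94.7, 52.5, -0.2) [0.0062 0.0078 0.0093]
[201. 378.] 336 (array([ 0.5031, -0.2115]), 50.7, 20.0, 59.7) [0.0124 0.0403 0.0695]
[448. 467.] 326 (array([ 0.834 , -0.3626]), 39.6, 5.4, 4.3) [0.0123 0.0229 0.0341]invalid input at $[0]: expected keys dp, twist, gripper
invalid input at $[0]: expected keys dp, twist, gripper
invalid input at $[0]: expected keys dp, twist, gripper
invalid input at $[0]: expected keys dp, twist, gripper
```

View pics/w1.png

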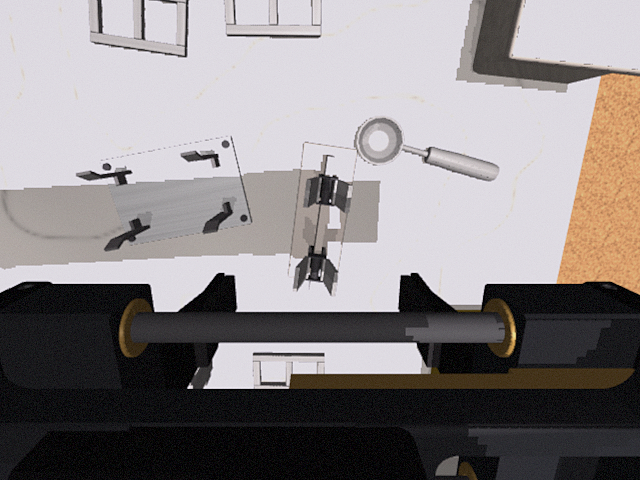

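The wrist view is clear: the jig (175,192) fits 150x100 exactly, and the stand with its clips is at (327,190) and (316,268), with the spoon beside it. Next I'll measure the stand and clips from this same picture. The rows need all three keys.

```bash
python3 - <<'E'
from h import *
g=dict(np.load("w1.npz"));X=cloud(g);z=X[...,2];v,u=np.mgrid[:480,:640]
box=(u>285)&(u<357)&(v>138)&(v<298)
for a,b in[(.006,.010),(.055,.0635),(.066,.09),(.09,.13)]:
    m=box&(z>a)&(z<b);P=X[m]
    print(a,b,len(P),rect(P[:,:2]) if len(P)>4 else "")
for b2 in [(u>285)&(v<225),(u>285)&(v>235)&(v<300)]:
    for a,b in[(.07,.085),(.085,.095),(.095,.105),(.105,.12)]:
        P=X[b2&box&(z>a)&(z<b)]
        if len(P)>9: print(a,len(P),rect(P[:,:2]),P.mean(0).round(4))
box=(u>80)&(u<255)&(v>130)&(v<255)
m=box&(z>.004)&(z<.008);P=X[m];print("jig",rect(P[:,:2]))
P=X[box&(z>.05)];print("guides",rect(P[:,:2]),P[:,2].max())
E
for i in 1 2 3; do :; done
python3 -m creep '[{"dp":[0,0,0],"twist":1,"gripper":1},{"dp":[0,0,0],"twist":1,"gripper":1},{"dp":[0,0,0],"twist":1,"gripper":1},{"dp":[0,0,0],"twist":1,"gripper":1},{"dp":[0,0,0],"twist":1,"gripper":1}]' >/dev/null;python3 -m creep '[{"dp":[0,0,0],"twist":1,"gripper":1},{"dp":[0,0,0],"twist":1,"gripper":1},{"dp":[0,0,0],"twist":1,"gripper":1},{"dp":[0,0,0],"twist":1,"gripper":1},{"dp":[0,0,0],"twist":1,"gripper":1}]' >/dev/null;python3 -m creep '[{"dp":[0,0,0],"twist":1,"gripper":1},{"dp":[0,0,0],"twist":1,"gripper":1},{"dp":[0,0,0],"twist":1,"gripper":1},{"dp":[0,0,0],"twist":1,"gripper":1},{"dp":[0,0,0],"twist":0.71,"gripper":1}]' >/dev/null
python3 -m creep '[{"dp":[-0.8,0.8,0],"twist":0,"gripper":1},{"dp":[-0.8,0.8,0],"twist":0,"gripper":1},{"dp":[-0.8,0.8,0],"twist":0,"gripper":1},{"dp":[-0.8,0.8,0],"twist":0,"gripper":1},{"dp":[0,0,0],"twist":0,"gripper":1}]'
python3 - <<'E'
from h import *
g=grab("wrist","w2");np.savez("w2.npz",**g);X=cloud(g);z=X[...,2]
m=((z>.0045)&(z<.08)).astype(np.uint8)
k,l,s,c=cv2.connectedComponentsWithStats(m)
for i in range(1,k):
    if s[i,4]>200:
        P=X[l==i];print(c[i].round(0),s[i,4],rect(P[:,:2]),np.percentile(P[:,2],[10,50,98]).round(4))
E
```

```text
0.006 0.01 4017 (array([ 0.6534, -0.0055]), 159.5, 59.8, 82.3)
0.055 0.0635 628 (array([ 0.6532, -0.0058]), 140.4, 18.4, 82.0)
0.066 0.09 1292 (array([ 0.6531, -0.0068]), 106.0, 32.6, 82.2)
0.09 0.13 900 (array([ 0.6532, -0.0067]), 103.7, 39.6, 82.3)
0.07 324 (array([0.6583, 0.0326]), 29.1, 26.5, -8.3) [0.66   0.0332 0.0757]
0.085 175 (array([0.6588, 0.0326]), 33.3, 23.9, -7.8) [0.6606 0.033  0.0902]
0.095 391 (array([0.6585, 0.0327]), 39.6, 23.9, -7.9) [0.6593 0.0329 0.1013]
0.07 295 (array([ 0.6482, -0.0461]), 31.0, 27.1, -5.7) [ 0.6495 -0.044   0.0759]
0.085 159 (array([ 0.6482, -0.0459]), 34.7, 24.7, -7.5) [ 0.6498 -0.0439  0.0899]
0.095 339 (array([ 0.6479, -0.0459]), 39.6, 24.7, -7.6) [ 0.6488 -0.0451  0.1012]
jig (array([0.4897, 0.0214]), 151.0, 100.0, 10.4)
guides (array([0.4896, 0.0216]), 115.2, 77.4, 10.3) 0.07583038230016359
time: 2.7
ee_pos: [0.4885, -0.1983, 0.2481]
tcp_rot: [[0.996, 0.091, 0.0], [0.091, -0.996, -0.001], [0.0, 0.001, -1.0]]
ft_force: [0.6, 0.1, 0.2]
width: 1.002
grip_force: 0.0
[142.  36.] 9853 (array([ 0.6521, -0.0055]), 161.2, 60.0, 82.5) [0.0065 0.0081 0.0745]
[518.  39.] 6581 (array([ 0.6734, -0.3697]), 89.2, 78.0, -83.1) [0.007  0.0173 0.0354]
[348.  97.] 2623 (array([ 0.6104, -0.2199]), 95.2, 55.9, -0.7) [0.0065 0.0076 0.0092]
[119. 190.] 11755 (array([0.4888, 0.0209]), 149.8, 101.1, 10.4) [0.0049 0.0059 0.0721]
[499. 182.] 855 (array([ 0.5402, -0.4003]), 56.1, 29.4, -4.2) [0.007  0.0225 0.025 ]
[314. 253.] 2167 (array([ 0.4544, -0.1993]), 106.7, 56.1, -2.4) [0.0102 0.0203 0.0702]
[489. 223.] 203 (array([ 0.4986, -0.3986]), 38.9, 11.0, -89.8) [0.0049 0.0194 0.0273]
```

View pics/w2.png

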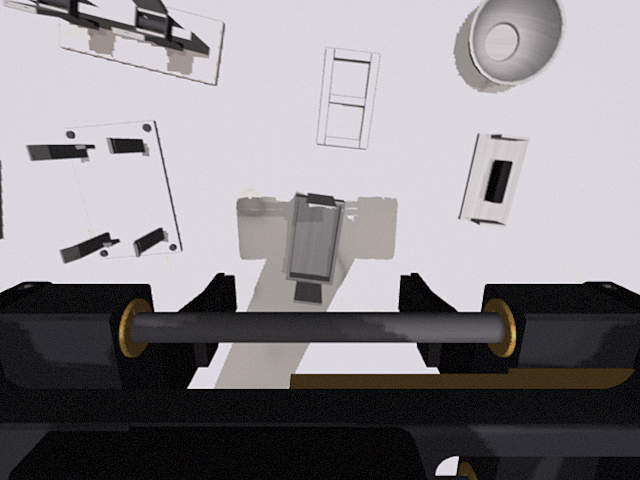

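The tray (314,253), lid (500,180) and spacer (348,97) are all clear, and the tray measures 106.7x56.1, which matches its given size. Next I'll add a planning helper and grasp the tray.

```bash
cat >> h.py <<'E'
def plan(x,y,z,yaw):
    """units still to go: dp (in present tool axes) and twist; yaw = wanted heading of tool x, mod 180"""
    from station import observe
    o=observe();R=np.array(o["tcp_rot"]);d=R.T@(np.array([x,y,z])-o["ee_pos"])/.06
    y0=np.degrees(np.arctan2(R[1,0],R[0,0]));dy=(yaw-y0+90)%180-90
    print("t",round(o["time"],2),"yaw",y0.round(2),"dp",d.round(3),"twist",round(-np.radians(dy)/.1,3),"q7",o["joint_pos"][6].round(0),"ft",np.round(o["ft_force"],1),"w",round(o["width"],3))
def look(name=None,lo=.0045,hi=.08,n=200):
    g=grab("wrist",name);X=cloud(g);z=X[...,2]
    k,l,s,c=cv2.connectedComponentsWithStats(((z>lo)&(z<hi)).astype(np.uint8))
    for i in range(1,k):
        if s[i,4]>n:
            P=X[l==i];print(c[i].round(0),s[i,4],*rect(P[:,:2]),np.percentile(P[:,2],[10,50,98]).round(4))
    return g,X
E
python3 -c "
from h import *;plan(.4544,-.1993,.029,-2.4)"
```

```text
t 2.75 yaw 5.47 dp [-0.607  0.007  3.649] twist 1.373 q7 -66.0 ft [ 0.4 -0.1 -0.4] w 0.999
```

```bash
python3 -m creep '[{"dp":[-0.6,0,0.5],"twist":0.7,"gripper":1},{"dp":[0,0,0.8],"twist":0.67,"gripper":1},{"dp":[0,0,0.8],"twist":0,"gripper":1},{"dp":[0,0,0.5],"twist":0,"gripper":1},{"dp":[0,0,0],"twist":0,"gripper":1}]' 40; python3 -c "
from h import *;plan(.4544,-.1993,.029,-2.4)"
```

```text
time: 3.38
ee_pos: [0.455, -0.1956, 0.0896]
tcp_rot: [[0.999, -0.035, -0.005], [-0.035, -0.999, 0.001], [-0.005, -0.001, -1.0]]
ft_force: [-0.7, -0.1, 0.2]
width: 0.999
grip_force: 0.0
t 3.38 yaw -2.03 dp [-0.002  0.063  1.009] twist 0.064 q7 -70.0 ft [-0.7 -0.1  0.2] w 0.999
```

```bash
python3 -m creep '[{"dp":[0,0.06,0.5],"twist":0.06,"gripper":1},{"dp":[0,0,0.4],"twist":0,"gripper":1},{"dp":[0,0,0.1],"twist":0,"gripper":1},{"dp":[0,0,0],"twist":0,"gripper":-1},{"dp":[0,0,0],"twist":0,"gripper":-1}]' 40;python3 -m creep '[{"dp":[0,0,0],"twist":0,"gripper":-1},{"dp":[0,0,0],"twist":0,"gripper":-1},{"dp":[0,0,0],"twist":0,"gripper":-1},{"dp":[0,0,-0.2],"twist":0,"gripper":-1},{"dp":[0,0,-0.5],"twist":0,"gripper":-1}]'; python3 -c "
from h import *;plan(.4895,.0213,.11,10.4)"
```

```text
time: 4.0
ee_pos: [0.4567, -0.2008, 0.0329]
tcp_rot: [[0.999, -0.043, 0.002], [-0.043, -0.999, -0.0], [0.002, 0.0, -1.0]]
ft_force: [-0.2, -0.4, 0.8]
width: 0.848
grip_force: 0.0
time: 4.62
ee_pos: [0.4543, -0.2005, 0.0732]
tcp_rot: [[0.999, -0.043, -0.003], [-0.043, -0.999, 0.0], [-0.003, -0.0, -1.0]]
ft_force: [1.1, -0.8, -1.5]
width: 0.638
grip_force: 40.0
t 4.62 yaw -2.49 dp [ 0.423 -3.719 -0.613] twist -2.249 q7 -69.0 ft [ 1.1 -0.8 -1.5] w 0.638
```

```bash
python3 -m creep '[{"dp":[0,0,-1],"twist":0,"gripper":-1},{"dp":[0.42,-0.9,0],"twist":0,"gripper":-1},{"dp":[0,-0.9,0],"twist":0,"gripper":-1},{"dp":[0,-0.9,0],"twist":0,"gripper":-1},{"dp":[0,-0.9,0],"twist":0,"gripper":-1}]' ;python3 -m creep '[{"dp":[0,-0.1,0],"twist":-0.75,"gripper":-1},{"dp":[0,0,0],"twist":-0.75,"gripper":-1},{"dp":[0,0,0],"twist":-0.75,"gripper":-1},{"dp":[0,0,0],"twist":0,"gripper":-1},{"dp":[0,0,0],"twist":0,"gripper":-1}]'; python3 -c "
from h import *;plan(.4895,.0213,.036,10.4)
g,X=look('w3',.02,.2)"
```

```text
time: 5.25
ee_pos: [0.4899, 0.0154, 0.1341]
tcp_rot: [[0.999, -0.044, 0.0], [-0.044, -0.999, -0.0], [0.0, 0.0, -1.0]]
ft_force: [1.1, 0.4, -2.2]
width: 0.641
grip_force: 40.0
time: 5.88
ee_pos: [0.4904, 0.0198, 0.1337]
tcp_rot: [[0.984, 0.179, -0.0], [0.179, -0.984, -0.0], [-0.0, 0.0, -1.0]]
ft_force: [1.1, 0.2, -2.8]
width: 0.638
grip_force: 40.0
t 5.88 yaw 10.3 dp [-0.011 -0.028  1.629] twist -0.017 q7 -86.0 ft [ 1.1  0.2 -2.8] w 0.638
[455.  22.] 6899 [ 0.6449 -0.0144] 120.6 29.9 84.1 [0.03   0.055  0.1031]
[316. 297.] 39919 [0.497 0.016] 120.9 113.3 -70.9 [0.1049 0.1646 0.199 ]
[ 32. 337.] 6285 [0.4996 0.1032] 42.0 23.9 -15.7 [0.1826 0.1921 0.1987]
[606. 335.] 6251 [ 0.5278 -0.0456] 30.7 25.6 -2.8 [0.183  0.193  0.1991]
[570. 468.] 1218 [ 0.4827 -0.0583] 28.3 10.3 8.8 [0.1837 0.1912 0.198 ]
```

View pics/w3.png

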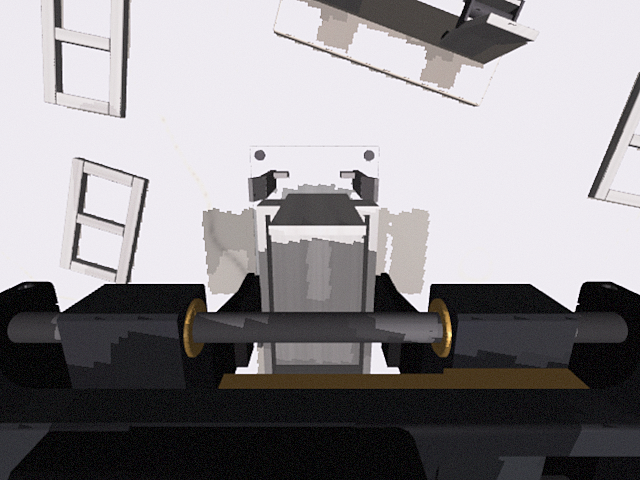

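The tray sits square over the jig: the guides at (262,185) and (350,185) are symmetric about it. Next I'll check where the far strap is relative to the tool.

```bash
cat > strap.py <<'E'
from h import *
from station import observe
g=grab("wrist");X=cloud(g);o=observe();R=np.array(o["tcp_rot"]);T=(X-o["ee_pos"])@R
v,u=np.mgrid[:480,:640]
m=(v<270)&(T[...,0]>.035)&(T[...,0]<.065)&(abs(T[...,1])<.03)&(T[...,2]<.02)
P=T[m];print(len(P),np.percentile(P[:,0],[2,20,50,80,98]).round(4),"y",np.percentile(P[:,1],[1,99]).round(4),"z",np.percentile(P[:,2],[2,50]).round(4))
E
python3 strap.py
```

```text
4164 [0.0369 0.0484 0.0514 0.0516 0.0518] y [-0.0273  0.0274] z [-0.0383 -0.0179]
```

```bash
python3 -m creep '[{"dp":[0.01,-0.025,0.3],"twist":-0.015,"gripper":-1},{"dp":[0,0,0.4],"twist":0,"gripper":-1},{"dp":[0,0,0.4],"twist":0,"gripper":-1},{"dp":[0,0,0.2],"twist":0,"gripper":-1},{"dp":[0,0,0],"twist":0,"gripper":-1}]' ; python3 -c "
from h import *;plan(.4907,.0215,.038,10.4)"
```

```text
time: 6.6
ee_pos: [0.4904, 0.0215, 0.0551]
tcp_rot: [[0.983, 0.182, -0.001], [0.182, -0.983, -0.0], [-0.002, 0.0, -1.0]]
ft_force: [-0.6, -0.4, -2.5]
width: 0.64
grip_force: 40.0
t 6.6 yaw 10.48 dp [0.006 0.    0.285] twist 0.014 q7 -85.0 ft [-0.6 -0.4 -2.5] w 0.64
```

```bash
python3 -m creep '[{"dp":[0.005,0,0.15],"twist":0,"gripper":-1},{"dp":[0,0,0.08],"twist":0,"gripper":-1},{"dp":[0,0,0.05],"twist":0,"gripper":-1},{"dp":[0,0,0.03],"twist":0,"gripper":-1},{"dp":[0,0,0],"twist":0,"gripper":-1}]' ; python3 -c "
from h import *;plan(.4907,.0215,.038,10.4)"
```

```text
time: 7.22
ee_pos: [0.4911, 0.0217, 0.038]
tcp_rot: [[0.983, 0.182, -0.0], [0.182, -0.983, 0.0], [-0.0, -0.0, -1.0]]
ft_force: [-6.1, -1.4, 14.0]
width: 0.636
grip_force: 40.0
t 7.22 yaw 10.49 dp [-0.008  0.001  0.001] twist 0.016 q7 -84.0 ft [-6.1 -1.4 14. ] w 0.636
```

```bash
python3 -m creep '[{"dp":[0,0,0],"twist":0,"gripper":1},{"dp":[0,0,0],"twist":0,"gripper":1},{"dp":[0,0,0],"twist":0,"gripper":1},{"dp":[0,0,-0.5],"twist":0,"gripper":1},{"dp":[0,0,-1],"twist":0,"gripper":1}]';python3 -m creep '[{"dp":[0,0,-1],"twist":0,"gripper":1},{"dp":[0,0,-1],"twist":0,"gripper":1},{"dp":[0,0,0],"twist":0,"gripper":1},{"dp":[0,0,0],"twist":0,"gripper":1},{"dp":[0,0,0],"twist":0,"gripper":1}]'
cat > jig.py <<'E'
# what stands in the jig, in the pocket's axes
from h import *
import sys
lo,hi=float(sys.argv[1]),float(sys.argv[2])
g=grab("wrist",sys.argv[3] if len(sys.argv)>3 else None);X=cloud(g);a=np.radians(10.4);A=np.array([[np.cos(a),-np.sin(a)],[np.sin(a),np.cos(a)]])
L=(X[...,:2]-[.4895,.0213])@A;z=X[...,2]
m=(abs(L[...,0])<.06)&(abs(L[...,1])<.0295)&(z>lo)&(z<hi);P=L[m]
print(len(P),"rect",*rect(P),"z",np.percentile(z[m],[2,25,50,75,98]).round(4))
Q=z[m];A4=np.c_[P,np.ones(len(P))];s=np.linalg.lstsq(A4,Q,rcond=None)[0];print("slope deg",np.degrees(s[:2]).round(2),"z0",s[2].round(4))
E
python3 jig.py 0.022 0.03; python3 jig.py 0.066 0.085 w4; python3 -c "
from h import *;look()"
```

```text
time: 7.85
ee_pos: [0.4894, 0.0214, 0.126]
tcp_rot: [[0.983, 0.182, -0.005], [0.182, -0.983, -0.001], [-0.005, 0.0, -1.0]]
ft_force: [1.6, 0.1, -0.0]
width: 0.991
grip_force: 0.0
time: 8.48
ee_pos: [0.4903, 0.0215, 0.2454]
tcp_rot: [[0.983, 0.182, -0.003], [0.182, -0.983, -0.001], [-0.003, 0.0, -1.0]]
ft_force: [-0.3, -0.6, 0.3]
width: 1.001
grip_force: 0.0
1012 rect [-0.0002  0.0001] 110.6 57.2 -0.1 z [0.0224 0.025  0.0256 0.0262 0.0279]
slope deg [-0.17 -0.12] z0 0.0255
318 rect [-0.0001 -0.0002] 105.9 30.0 0.0 z [0.0672 0.0715 0.075  0.0758 0.0769]
slope deg [ 0.88 -0.06] z0 0.0738
[371.  60.] 10192 [ 0.6526 -0.0055] 159.8 60.5 82.3 [0.0067 0.0086 0.076 ]
[159.  68.] 2988 [0.6048 0.2081] 95.1 57.5 -0.4 [0.006  0.0073 0.009 ]
[ 24. 113.] 1654 [0.5347 0.353 ] 96.2 41.4 -7.0 [0.0059 0.0072 0.0089]
[556. 142.] 2641 [ 0.6108 -0.2196] 95.4 57.4 -0.7 [0.0063 0.0076 0.0094]
[317. 210.] 11000 [0.4893 0.0215] 149.1 99.9 10.4 [0.0053 0.0092 0.0743]
[164. 199.] 2222 [0.4703 0.1956] 95.2 57.0 -7.9 [0.0061 0.0074 0.009 ]
[ 21. 268.] 1532 [0.3612 0.3432] 47.6 36.6 -5.4 [0.0108 0.0344 0.0683]
```

View pics/w4.png

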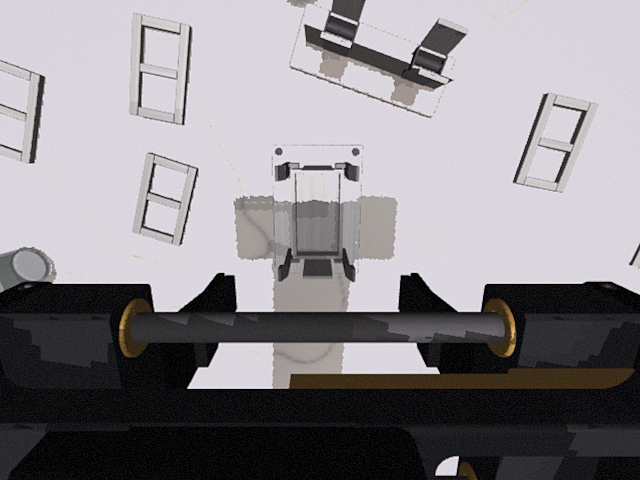

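The tray is seated: its rim is level at z=25.5 mm and it is centred within 0.2 mm. All four spacers are in view at (160,68), (164,199), (20,113) and (556,142). I'll take the nearest, (0.4703,0.1956) at -7.9°.

```bash
python3 -c "
from h import *;plan(.4703,.1956,.028,-7.9)"
```

```text
t 8.62 yaw 10.5 dp [ 0.203 -2.914  3.63 ] twist 3.212 q7 -87.0 ft [-0.3  0.4 -0.5] w 1.001
```

```bash
python3 -m creep '[{"dp":[0.05,-0.75,0],"twist":0,"gripper":1},{"dp":[0.05,-0.75,0],"twist":0,"gripper":1},{"dp":[0.05,-0.75,0],"twist":0,"gripper":1},{"dp":[0.05,-0.66,0],"twist":0,"gripper":1},{"dp":[0,0,0.7],"twist":0.8,"gripper":1}]' 30;python3 -m creep '[{"dp":[0,0,0.7],"twist":0.8,"gripper":1},{"dp":[0,0,0.7],"twist":0.8,"gripper":1},{"dp":[0,0,0.6],"twist":0.8,"gripper":1},{"dp":[0,0,0],"twist":0,"gripper":1},{"dp":[0,0,0],"twist":0,"gripper":1}]'; python3 -c "
from h import *;plan(.4703,.1956,.028,-7.9)"
```

```text
time: 9.25
ee_pos: [0.4717, 0.2, 0.2064]
tcp_rot: [[0.994, 0.107, 0.004], [0.107, -0.994, 0.003], [0.004, -0.003, -1.0]]
ft_force: [0.4, -0.9, -0.4]
width: 1.001
grip_force: 0.0
time: 9.88
ee_pos: [0.4717, 0.1958, 0.086]
tcp_rot: [[0.991, -0.135, 0.001], [-0.135, -0.991, 0.0], [0.001, -0.001, -1.0]]
ft_force: [0.5, 0.3, 0.9]
width: 0.997
grip_force: 0.0
t 9.88 yaw -7.74 dp [-0.023  0.006  0.967] twist 0.029 q7 -125.0 ft [0.5 0.3 0.9] w 0.997
```

```bash
python3 -m creep '[{"dp":[-0.02,0,0.5],"twist":0.03,"gripper":1},{"dp":[0,0,0.4],"twist":0,"gripper":1},{"dp":[0,0,0.07],"twist":0,"gripper":1},{"dp":[0,0,0],"twist":0,"gripper":-1},{"dp":[0,0,0],"twist":0,"gripper":-1}]' 30;python3 -m creep '[{"dp":[0,0,0],"twist":0,"gripper":-1},{"dp":[0,0,0],"twist":0,"gripper":-1},{"dp":[0,0,0],"twist":0,"gripper":-1},{"dp":[0,0,0],"twist":0,"gripper":-1},{"dp":[0,0,0],"twist":0,"gripper":-1}]'; python3 -c "
from h import *;plan(.4703,.1956,.028,-7.9)"
python3 -m creep '[{"dp":[0,0,-0.4],"twist":0,"gripper":-1},{"dp":[0,0,-0.8],"twist":0,"gripper":-1},{"dp":[0,0,-0.8],"twist":0,"gripper":-1},{"dp":[0,0,0],"twist":0,"gripper":-1},{"dp":[0,0,0],"twist":0,"gripper":-1}]'; python3 -c "
from h import *;plan(.4895,.0213,.0535,10.4)"
```

```text
time: 10.5
ee_pos: [0.4709, 0.1961, 0.0282]
tcp_rot: [[0.99, -0.139, 0.002], [-0.139, -0.99, 0.001], [0.002, -0.001, -1.0]]
ft_force: [-0.4, 0.4, 0.5]
width: 0.852
grip_force: 0.0
time: 11.12
ee_pos: [0.4702, 0.1958, 0.0272]
tcp_rot: [[0.99, -0.139, 0.0], [-0.139, -0.99, 0.0], [0.0, -0.0, -1.0]]
ft_force: [-1.1, -0.3, 5.6]
width: 0.637
grip_force: 30.0
t 11.12 yaw -8.01 dp [ 0.003  0.003 -0.013] twist -0.018 q7 -125.0 ft [-1.1 -0.3  5.6] w 0.637
time: 11.75
ee_pos: [0.4695, 0.1955, 0.1461]
tcp_rot: [[0.99, -0.139, -0.001], [-0.139, -0.99, -0.0], [-0.001, 0.0, -1.0]]
ft_force: [-0.1, 0.3, -0.4]
width: 0.64
grip_force: 30.0
t 11.75 yaw -8.0 dp [0.735 2.828 1.545] twist -3.212 q7 -125.0 ft [-0.1  0.3 -0.4] w 0.64
```

```bash
python3 -m creep '[{"dp":[0.18,0.7,0],"twist":0,"gripper":-1},{"dp":[0.18,0.7,0],"twist":0,"gripper":-1},{"dp":[0.18,0.7,0],"twist":0,"gripper":-1},{"dp":[0.19,0.73,0],"twist":0,"gripper":-1},{"dp":[0,0,0],"twist":-0.8,"gripper":-1}]';python3 -m creep '[{"dp":[0,0,0],"twist":-0.8,"gripper":-1},{"dp":[0,0,0],"twist":-0.8,"gripper":-1},{"dp":[0,0,0],"twist":-0.81,"gripper":-1},{"dp":[0,0,0],"twist":0,"gripper":-1},{"dp":[0,0,0],"twist":0,"gripper":-1}]'; python3 -c "
from h import *;plan(.4895,.0213,.0535,10.4)
from station import observe
g=grab('wrist');X=cloud(g);o=observe();R=np.array(o['tcp_rot']);T=(X-o['ee_pos'])@R
v,u=np.mgrid[:480,:640]
m=(v<275)&(abs(T[...,0])<.07)&(abs(T[...,1])<.03)&(T[...,2]<.027)&(T[...,2]>.012)
P=T[m];print(len(P),np.percentile(P[:,0],[98,99.5]).round(4),'y',np.percentile(P[:,1],[1,99]).round(4),'z',np.percentile(P[:,2],[2,50]).round(4))"
```

```text
time: 12.38
ee_pos: [0.4887, 0.0173, 0.145]
tcp_rot: [[0.998, -0.064, -0.003], [-0.064, -0.998, -0.002], [-0.003, 0.002, -1.0]]
ft_force: [-0.4, 0.9, -0.8]
width: 0.636
grip_force: 30.0
time: 13.0
ee_pos: [0.4891, 0.0213, 0.1459]
tcp_rot: [[0.984, 0.178, -0.002], [0.178, -0.984, -0.0], [-0.002, 0.0, -1.0]]
ft_force: [0.4, -0.1, -0.4]
width: 0.635
grip_force: 30.0
t 13.0 yaw 10.28 dp [8.00e-03 1.00e-03 1.54e+00] twist -0.021 q7 -86.0 ft [ 0.4 -0.1 -0.4] w 0.635
4312 [0.0477 0.0479] y [-0.0274  0.0277] z [0.0186 0.02  ]
```

```bash
python3 -m creep '[{"dp":[0.008,0,0.3],"twist":-0.02,"gripper":-1},{"dp":[0,0,0.4],"twist":0,"gripper":-1},{"dp":[0,0,0.4],"twist":0,"gripper":-1},{"dp":[0,0,0.25],"twist":0,"gripper":-1},{"dp":[0,0,0.08],"twist":0,"gripper":-1}]';python3 -m creep '[{"dp":[0,0,0.06],"twist":0,"gripper":-1},{"dp":[0,0,0.03],"twist":0,"gripper":-1},{"dp":[0,0,0.02],"twist":0,"gripper":-1},{"dp":[0,0,0],"twist":0,"gripper":-1},{"dp":[0,0,0],"twist":0,"gripper":-1}]'; python3 -c "
from h import *;plan(.4895,.0213,.0532,10.4)"
```

```text
time: 13.68
ee_pos: [0.4897, 0.0215, 0.0602]
tcp_rot: [[0.983, 0.182, -0.001], [0.182, -0.983, -0.0], [-0.001, 0.0, -1.0]]
ft_force: [0.4, 0.3, 0.6]
width: 0.638
grip_force: 30.0
time: 14.3
ee_pos: [0.4902, 0.0215, 0.0545]
tcp_rot: [[0.983, 0.182, 0.0], [0.182, -0.983, 0.0], [0.0, 0.0, -1.0]]
ft_force: [-0.4, -0.4, -0.9]
width: 0.634
grip_force: 30.0
t 14.3 yaw 10.5 dp [-0.012  0.001  0.022] twist 0.017 q7 -85.0 ft [-0.4 -0.4 -0.9] w 0.634
```

```bash
python3 -m creep '[{"dp":[-0.01,0,0.025],"twist":0,"gripper":-1},{"dp":[0,0,0],"twist":0,"gripper":-1},{"dp":[0,0,0],"twist":0,"gripper":1},{"dp":[0,0,0],"twist":0,"gripper":1},{"dp":[0,0,0],"twist":0,"gripper":1}]';python3 -m creep '[{"dp":[0,0,-0.5],"twist":0,"gripper":1},{"dp":[0,0,-1],"twist":0,"gripper":1},{"dp":[0,0,-1],"twist":0,"gripper":1},{"dp":[0,0,-0.7],"twist":0,"gripper":1},{"dp":[0,0,0],"twist":0,"gripper":1}]'|head -2; python3 jig.py .028 .04; python3 -c "
from h import *;look()
plan(.6048,.2081,.028,-0.4)"
```

```text
time: 14.92
ee_pos: [0.4894, 0.0214, 0.0527]
tcp_rot: [[0.983, 0.182, -0.0], [0.182, -0.983, -0.0], [-0.0, 0.0, -1.0]]
ft_force: [0.1, 0.3, 0.8]
width: 0.896
grip_force: 0.0
time: 15.55
ee_pos: [0.4912, 0.0216, 0.2483]
2371 rect [ 0.0008 -0.0004] 103.7 56.0 0.2 z [0.03   0.0331 0.0336 0.0342 0.0366]
slope deg [ 0.03 -0.02] z0 0.0336
[371.  61.] 10107 [ 0.6525 -0.0055] 159.9 60.5 82.3 [0.0068 0.0086 0.076 ]
[159.  69.] 2961 [0.6048 0.208 ] 95.0 57.3 -0.4 [0.0061 0.0073 0.009 ]
[ 17. 135.] 1314 [0.5101 0.3603] 96.0 30.7 -5.6 [0.0057 0.0072 0.0088]
[555. 143.] 2632 [ 0.6107 -0.2194] 95.4 57.5 -0.7 [0.0063 0.0077 0.0094]
[317. 211.] 11019 [0.4892 0.0215] 149.4 99.9 10.3 [0.0053 0.0097 0.0747]
[ 22. 268.] 1513 [0.3613 0.3432] 48.6 37.6 -7.3 [0.0107 0.034  0.0683]
t 15.65 yaw 10.5 dp [ 2.459 -2.709  3.609] twist 1.902 q7 -87.0 ft [ 0.5 -0.7 -0.4] w 1.003
```

Spacer 1 is down flat. The far spacer has just been knocked aside, to about (0.51,0.36). Next is the spacer at (0.605,0.208).

```bash
python3 -m creep '[{"dp":[0.6,-0.67,0],"twist":0,"gripper":1},{"dp":[0.6,-0.67,0],"twist":0,"gripper":1},{"dp":[0.6,-0.67,0],"twist":0,"gripper":1},{"dp":[0.66,-0.7,0],"twist":0,"gripper":1},{"dp":[0,0,0.7],"twist":0.95,"gripper":1}]' 30|head -1;python3 -m creep '[{"dp":[0,0,0.7],"twist":0.95,"gripper":1},{"dp":[0,0,0.7],"twist":0,"gripper":1},{"dp":[0,0,0.6],"twist":0,"gripper":1},{"dp":[0,0,0],"twist":0,"gripper":1},{"dp":[0,0,0],"twist":0,"gripper":1}]'|head -2; python3 -c "
from h import *;plan(.6048,.208,.028,-0.4)"
```

```text
time: 16.27
time: 16.9
ee_pos: [0.6052, 0.2082, 0.0834]
t 16.9 yaw -0.39 dp [-0.007  0.003  0.923] twist 0.001 q7 -111.0 ft [-0.4 -0.8  0.6] w 1.003
```

```bash
python3 -m creep '[{"dp":[0,0,0.5],"twist":0,"gripper":1},{"dp":[0,0,0.35],"twist":0,"gripper":1},{"dp":[0,0,0.07],"twist":0,"gripper":1},{"dp":[0,0,0],"twist":0,"gripper":-1},{"dp":[0,0,0],"twist":0,"gripper":-1}]' 30 |head -2;python3 -m creep '[{"dp":[0,0,0],"twist":0,"gripper":-1},{"dp":[0,0,0],"twist":0,"gripper":-1},{"dp":[0,0,0],"twist":0,"gripper":-1},{"dp":[0,0,0],"twist":0,"gripper":-1},{"dp":[0,0,0],"twist":0,"gripper":-1}]'; python3 -m creep '[{"dp":[0,0,-0.4],"twist":0,"gripper":-1},{"dp":[0,0,-0.8],"twist":0,"gripper":-1},{"dp":[0,0,-0.8],"twist":0,"gripper":-1},{"dp":[0,0,-0.2],"twist":0,"gripper":-1},{"dp":[0,0,0],"twist":0,"gripper":-1}]'; python3 -c "
from h import *;plan(.4895,.0213,.0615,10.4)"
```

```text
time: 17.52
ee_pos: [0.6057, 0.2084, 0.0288]
time: 18.15
ee_pos: [0.6052, 0.2083, 0.0281]
tcp_rot: [[1.0, -0.007, 0.0], [-0.007, -1.0, 0.0], [0.0, -0.0, -1.0]]
ft_force: [-1.6, 0.6, 6.0]
width: 0.635
grip_force: 30.0
time: 18.77
ee_pos: [0.6051, 0.2082, 0.1598]
tcp_rot: [[1.0, -0.007, 0.001], [-0.007, -1.0, 0.0], [0.001, -0.0, -1.0]]
ft_force: [-0.4, 0.5, -1.2]
width: 0.637
grip_force: 30.0
t 18.77 yaw -0.38 dp [-1.907  3.129  1.636] twist -1.881 q7 -112.0 ft [-0.4  0.5 -1.2] w 0.637
```

```bash
cat > hold.py <<'E'
from h import *
from station import observe
import sys
z=float(sys.argv[1]);plan(.4895,.0213,z,10.4)
g=grab('wrist');X=cloud(g);o=observe();R=np.array(o['tcp_rot']);T=(X-o['ee_pos'])@R
v,u=np.mgrid[:480,:640]
m=(v<275)&(abs(T[...,0])<.07)&(abs(T[...,1])<.03)&(T[...,2]<.027)&(T[...,2]>.012)
P=T[m];print(len(P),np.percentile(P[:,0],[98,99.5]).round(4),'y',np.percentile(P[:,1],[1,99]).round(4),'z',np.percentile(P[:,2],[2,50]).round(4))
E
python3 -m creep '[{"dp":[-0.48,0.78,0],"twist":0,"gripper":-1},{"dp":[-0.48,0.78,0],"twist":0,"gripper":-1},{"dp":[-0.48,0.78,0],"twist":0,"gripper":-1},{"dp":[-0.47,0.79,0],"twist":0,"gripper":-1},{"dp":[0,0,0],"twist":-0.94,"gripper":-1}]'|head -1;python3 -m creep '[{"dp":[0,0,0],"twist":-0.94,"gripper":-1},{"dp":[0,0,0],"twist":0,"gripper":-1},{"dp":[0,0,0],"twist":0,"gripper":-1},{"dp":[0,0,0],"twist":0,"gripper":-1},{"dp":[0,0,0],"twist":0,"gripper":-1}]'|head -2;  python3 hold.py .0621
```

```text
time: 19.4
time: 20.02
ee_pos: [0.4891, 0.0212, 0.1595]
t 20.02 yaw 10.36 dp [0.007 0.    1.623] twist -0.007 q7 -87.0 ft [-0.1  0.1 -0.4] w 0.635
4260 [0.0475 0.0476] y [-0.0275  0.0277] z [0.0193 0.0207]
```

```bash
python3 -m creep '[{"dp":[0.007,0,0.3],"twist":-0.01,"gripper":-1},{"dp":[0,0,0.4],"twist":0,"gripper":-1},{"dp":[0,0,0.4],"twist":0,"gripper":-1},{"dp":[0,0,0.3],"twist":0,"gripper":-1},{"dp":[0,0,0.1],"twist":0,"gripper":-1}]'|head -2;python3 -m creep '[{"dp":[0,0,0.06],"twist":0,"gripper":-1},{"dp":[0,0,0.04],"twist":0,"gripper":-1},{"dp":[0,0,0.02],"twist":0,"gripper":-1},{"dp":[0,0,0],"twist":0,"gripper":-1},{"dp":[0,0,0],"twist":0,"gripper":-1}]'|head -4; python3 -c "
from h import *;plan(.4895,.0213,.0621,10.4)"
```

```text
time: 20.7
ee_pos: [0.489, 0.0211, 0.0687]
time: 21.32
ee_pos: [0.4897, 0.0212, 0.0627]
tcp_rot: [[0.983, 0.181, 0.0], [0.181, -0.983, 0.0], [0.0, 0.0, -1.0]]
ft_force: [0.4, -0.1, -0.1]
t 21.32 yaw 10.45 dp [-0.003 -0.001  0.01 ] twist 0.008 q7 -85.0 ft [ 0.4 -0.1 -0.1] w 0.636
```

```bash
python3 -m creep '[{"dp":[0,0,0.015],"twist":0,"gripper":-1},{"dp":[0,0,0],"twist":0,"gripper":-1},{"dp":[0,0,0],"twist":0,"gripper":1},{"dp":[0,0,0],"twist":0,"gripper":1},{"dp":[0,0,0],"twist":0,"gripper":1}]'|head -1;python3 -m creep '[{"dp":[0,0,-0.5],"twist":0,"gripper":1},{"dp":[0,0,-1],"twist":0,"gripper":1},{"dp":[0,0,-1],"twist":0,"gripper":1},{"dp":[0,0,-0.6],"twist":0,"gripper":1},{"dp":[0,0,0],"twist":0,"gripper":1}]'|head -2; python3 jig.py .036 .048
python3 -m creep '[{"dp":[0,-0.9,0],"twist":0,"gripper":1},{"dp":[0,-0.9,0],"twist":0,"gripper":1},{"dp":[0,-0.9,0],"twist":0,"gripper":1},{"dp":[0,0,0],"twist":0,"gripper":1},{"dp":[0,0,0],"twist":0,"gripper":1}]'|head -2;  python3 -c "
from h import *;look()
plan(.5101,.36,.028,-7)"
```

```text
time: 21.95
time: 22.58
ee_pos: [0.4911, 0.0214, 0.2506]
2502 rect [ 0.0008 -0.0005] 103.9 56.0 -0.0 z [0.0375 0.041  0.0416 0.0422 0.0458]
slope deg [ 0.23 -0.15] z0 0.0416
time: 23.25
ee_pos: [0.4599, 0.1798, 0.2463]
[536.  58.] 11521 [ 0.6523 -0.0051] 160.3 60.6 82.3 [0.0069 0.0151 0.0771]
[146. 129.] 2602 [0.5126 0.3767] 95.0 57.2 -9.4 [0.0062 0.0074 0.009 ]
[461. 209.] 11932 [0.4892 0.0217] 149.2 100.9 10.5 [0.0055 0.0202 0.0748]
[149. 271.] 2208 [0.3625 0.3517] 52.1 51.5 -66.0 [0.0141 0.043  0.0702]
t 23.3 yaw 10.37 dp [ 1.367 -2.816  3.638] twist 3.032 q7 -106.0 ft [-0.1  0.2 -1. ] w 1.0
```

```bash
python3 -c "
from h import *;plan(.5126,.3767,.028,-9.4)"
```

```text
t 23.3 yaw 10.37 dp [ 1.459 -3.082  3.637] twist 3.45 q7 -106.0 ft [-0.1  0.2 -1. ] w 1.0
```

```bash
python3 -m creep '[{"dp":[0.36,-0.77,0],"twist":0,"gripper":1},{"dp":[0.36,-0.77,0],"twist":0,"gripper":1},{"dp":[0.37,-0.77,0],"twist":0,"gripper":1},{"dp":[0.37,-0.77,0],"twist":0,"gripper":1},{"dp":[0,0,0.7],"twist":0.86,"gripper":1}]' 30|head -1;python3 -m creep '[{"dp":[0,0,0.7],"twist":0.86,"gripper":1},{"dp":[0,0,0.7],"twist":0.86,"gripper":1},{"dp":[0,0,0.6],"twist":0.87,"gripper":1},{"dp":[0,0,0],"twist":0,"gripper":1},{"dp":[0,0,0],"twist":0,"gripper":1}]'|head -2; python3 -c "
from h import *;plan(.5126,.3767,.028,-9.4)"
```

```text
time: 23.92
time: 24.55
ee_pos: [0.514, 0.3778, 0.0869]
t 24.55 yaw -9.28 dp [-0.02   0.023  0.982] twist 0.02 q7 -140.0 ft [0.3 0.3 0.6] w 1.001
```

```bash
python3 -m creep '[{"dp":[-0.02,0.02,0.5],"twist":0.02,"gripper":1},{"dp":[0,0,0.41],"twist":0,"gripper":1},{"dp":[0,0,0.07],"twist":0,"gripper":1},{"dp":[0,0,0],"twist":0,"gripper":-1},{"dp":[0,0,0],"twist":0,"gripper":-1}]' 30 |head -2;python3 -m creep '[{"dp":[0,0,0],"twist":0,"gripper":-1},{"dp":[0,0,0],"twist":0,"gripper":-1},{"dp":[0,0,0],"twist":0,"gripper":-1},{"dp":[0,0,0],"twist":0,"gripper":-1},{"dp":[0,0,0],"twist":0,"gripper":-1}]'; python3 -m creep '[{"dp":[0,0,-0.4],"twist":0,"gripper":-1},{"dp":[0,0,-0.8],"twist":0,"gripper":-1},{"dp":[0,0,-0.8],"twist":0,"gripper":-1},{"dp":[0,0,-0.2],"twist":0,"gripper":-1},{"dp":[0,0,0],"twist":0,"gripper":-1}]'; python3 -c "
from h import *;plan(.4895,.0213,.07,10.4)"
```

```text
time: 25.18
ee_pos: [0.5124, 0.3778, 0.0285]
time: 25.8
ee_pos: [0.5117, 0.3774, 0.0273]
tcp_rot: [[0.986, -0.164, 0.0], [-0.164, -0.986, 0.0], [0.0, -0.0, -1.0]]
ft_force: [-1.1, -1.4, 4.2]
width: 0.638
grip_force: 30.0
time: 26.42
ee_pos: [0.5116, 0.3773, 0.159]
tcp_rot: [[0.986, -0.164, 0.001], [-0.164, -0.986, 0.001], [0.001, -0.001, -1.0]]
ft_force: [0.4, 0.4, -0.5]
width: 0.639
grip_force: 30.0
t 26.43 yaw -9.44 dp [0.609 5.914 1.479] twist -3.463 q7 -140.0 ft [ 0.4  0.4 -0.5] w 0.639
```

```bash
python3 -m creep '[{"dp":[0.1,0.85,0],"twist":0,"gripper":-1},{"dp":[0.1,0.85,0],"twist":0,"gripper":-1},{"dp":[0.1,0.85,0],"twist":0,"gripper":-1},{"dp":[0.1,0.85,0],"twist":0,"gripper":-1},{"dp":[0.1,0.85,0],"twist":0,"gripper":-1}]'|head -1;python3 -m creep '[{"dp":[0.1,0.85,0],"twist":0,"gripper":-1},{"dp":[0,0.8,0],"twist":0,"gripper":-1},{"dp":[0,0,0],"twist":-0.86,"gripper":-1},{"dp":[0,0,0],"twist":-0.86,"gripper":-1},{"dp":[0,0,0],"twist":-0.86,"gripper":-1}]'|head -1;python3 -m creep '[{"dp":[0,0,0],"twist":-0.88,"gripper":-1},{"dp":[0,0,0],"twist":0,"gripper":-1},{"dp":[0,0,0],"twist":0,"gripper":-1},{"dp":[0,0,0],"twist":0,"gripper":-1}]'|head -2;  python3 hold.py .0693
```

```text
time: 27.05
time: 27.68
time: 28.18
ee_pos: [0.4887, 0.022, 0.1584]
t 28.18 yaw 10.32 dp [0.011 0.014 1.484] twist -0.013 q7 -87.0 ft [ 0.   0.3 -0.7] w 0.64
4463 [0.0489 0.049 ] y [-0.0274  0.0277] z [0.0186 0.02  ]
```

```bash
python3 -m creep '[{"dp":[-0.01,0.012,0.3],"twist":-0.01,"gripper":-1},{"dp":[0,0,0.4],"twist":0,"gripper":-1},{"dp":[0,0,0.4],"twist":0,"gripper":-1},{"dp":[0,0,0.2],"twist":0,"gripper":-1},{"dp":[0,0,0.08],"twist":0,"gripper":-1}]'|head -2;python3 -m creep '[{"dp":[0,0,0.05],"twist":0,"gripper":-1},{"dp":[0,0,0.04],"twist":0,"gripper":-1},{"dp":[0,0,0.01],"twist":0,"gripper":-1},{"dp":[0,0,0],"twist":0,"gripper":-1},{"dp":[0,0,0],"twist":0,"gripper":-1}]'|head -4; python3 -c "
from h import *;plan(.4895,.0213,.0693,10.4)"
```

```text
time: 28.85
ee_pos: [0.4883, 0.0212, 0.0756]
time: 29.48
ee_pos: [0.4885, 0.0213, 0.0701]
tcp_rot: [[0.983, 0.181, 0.0], [0.181, -0.983, 0.0], [0.0, -0.0, -1.0]]
ft_force: [-0.7, -0.1, -0.8]
t 29.48 yaw 10.44 dp [0.016 0.003 0.014] twist 0.008 q7 -85.0 ft [-0.7 -0.1 -0.8] w 0.638
```

```bash
python3 -m creep '[{"dp":[0,0,0.015],"twist":0,"gripper":-1},{"dp":[0,0,0],"twist":0,"gripper":-1},{"dp":[0,0,0],"twist":0,"gripper":1},{"dp":[0,0,0],"twist":0,"gripper":1},{"dp":[0,0,0],"twist":0,"gripper":1}]'|head -1;python3 -m creep '[{"dp":[0,0,-0.5],"twist":0,"gripper":1},{"dp":[0,0,-1],"twist":0,"gripper":1},{"dp":[0,0,-1],"twist":0,"gripper":1},{"dp":[0,0,-0.5],"twist":0,"gripper":1},{"dp":[0,0,0],"twist":0,"gripper":1}]'|head -2; python3 jig.py .044 .056
python3 -c "
from h import *;look()
plan(.6107,-.2194,.028,-.7)"
```

```text
time: 30.1
time: 30.72
ee_pos: [0.4897, 0.0214, 0.2516]
2644 rect [-0.0022 -0.0006] 110.2 56.6 0.8 z [0.0457 0.049  0.0496 0.0502 0.0536]
slope deg [ 0.18 -0.03] z0 0.0496
[371.  60.] 9946 [ 0.6525 -0.0056] 160.2 60.5 82.4 [0.0068 0.0086 0.076 ]
[553. 141.] 2578 [ 0.6107 -0.2195] 95.2 57.8 -1.0 [0.0063 0.0077 0.0093]
[317. 209.] 10852 [0.4887 0.0214] 149.3 99.9 10.3 [0.0053 0.0099 0.0746]
[ 23. 267.] 1652 [0.3601 0.3459] 50.1 39.3 -16.3 [0.0117 0.0359 0.0689]
t 30.82 yaw 10.45 dp [1.282 4.315 3.673] twist 1.945 q7 -87.0 ft [ 0.4  0.4 -0.5] w 1.002
```

```bash
python3 -m creep '[{"dp":[0.26,0.86,0],"twist":0,"gripper":1},{"dp":[0.26,0.86,0],"twist":0,"gripper":1},{"dp":[0.26,0.86,0],"twist":0,"gripper":1},{"dp":[0.25,0.86,0],"twist":0,"gripper":1},{"dp":[0.25,0.87,0],"twist":0,"gripper":1}]' 30|head -1;python3 -m creep '[{"dp":[0,0,0.8],"twist":0.97,"gripper":1},{"dp":[0,0,0.8],"twist":0.97,"gripper":1},{"dp":[0,0,0.8],"twist":0,"gripper":1},{"dp":[0,0,0.4],"twist":0,"gripper":1},{"dp":[0,0,0],"twist":0,"gripper":1}]'|head -2; python3 -c "
from h import *;plan(.6107,-.2194,.028,-.8)"
```

```text
time: 31.45
time: 32.08
ee_pos: [0.6083, -0.2185, 0.0773]
t 32.08 yaw -0.68 dp [0.045 0.016 0.821] twist 0.021 q7 -67.0 ft [0.7 0.  0.3] w 1.004
```

```bash
python3 -m creep '[{"dp":[0.03,0.015,0.4],"twist":0.02,"gripper":1},{"dp":[0,0,0.35],"twist":0,"gripper":1},{"dp":[0,0,0.07],"twist":0,"gripper":1},{"dp":[0,0,0],"twist":0,"gripper":1}]' 30 |head -2;python3 -c "
from h import *;plan(.6107,-.2194,.028,-.8)"; python3 -m creep '[{"dp":[0,0,0],"twist":0,"gripper":-1},{"dp":[0,0,0],"twist":0,"gripper":-1},{"dp":[0,0,0],"twist":0,"gripper":-1},{"dp":[0,0,0],"twist":0,"gripper":-1},{"dp":[0,0,0],"twist":0,"gripper":-1}]'|head -1;python3 -m creep '[{"dp":[0,0,0],"twist":0,"gripper":-1},{"dp":[0,0,0],"twist":0,"gripper":-1}]'; python3 -m creep '[{"dp":[0,0,-0.4],"twist":0,"gripper":-1},{"dp":[0,0,-0.8],"twist":0,"gripper":-1},{"dp":[0,0,-0.8],"twist":0,"gripper":-1},{"dp":[0,0,-0.2],"twist":0,"gripper":-1},{"dp":[0,0,0],"twist":0,"gripper":-1}]'; python3 -c "
from h import *;plan(.4895,.0213,.07,10.4)"
```

```text
time: 32.58
ee_pos: [0.6127, -0.2201, 0.0321]
t 32.58 yaw -0.79 dp [-0.033 -0.012  0.068] twist 0.002 q7 -66.0 ft [0.4 0.3 0.7] w 0.999
time: 33.2
time: 33.45
ee_pos: [0.6127, -0.2201, 0.032]
tcp_rot: [[1.0, -0.014, 0.0], [-0.014, -1.0, -0.0], [0.0, 0.0, -1.0]]
ft_force: [-1.0, 1.1, 3.5]
width: 0.621
grip_force: 30.0
time: 34.08
ee_pos: [0.6128, -0.2201, 0.1641]
tcp_rot: [[1.0, -0.014, 0.001], [-0.014, -1.0, -0.0], [0.001, 0.0, -1.0]]
ft_force: [-0.6, 0.1, -0.6]
width: 0.616
grip_force: 30.0
t 34.08 yaw -0.78 dp [-2.112 -3.994  1.566] twist -1.952 q7 -68.0 ft [-0.6  0.1 -0.6] w 0.616
```

```bash
python3 hold.py .07; python3 -c "
from h import *;look('w5',lo=.0045,hi=.16)"
```

```text
t 34.08 yaw -0.78 dp [-2.112 -3.994  1.566] twist -1.952 q7 -68.0 ft [-0.6  0.1 -0.6] w 0.616
3895 [0.046  0.0462] y [-0.0272  0.0279] z [0.0218 0.0232]
[510. 150.] 10260 [ 0.679  -0.3689] 88.7 88.6 -37.3 [0.0076 0.0195 0.0354]
[ 79. 193.] 12498 [ 0.6513 -0.0129] 146.8 60.4 82.2 [0.0067 0.0083 0.1025]
[317. 260.] 7717 [ 0.6285 -0.2202] 71.9 58.7 89.4 [0.1368 0.1383 0.157 ]
[513. 255.] 418 [ 0.5844 -0.3987] 36.2 12.6 88.8 [0.0064 0.0195 0.0267]
[ 77. 290.] 1077 [0.5551 0.0103] 56.2 23.8 -79.7 [0.005  0.0058 0.028 ]
[317. 359.] 2314 [ 0.5721 -0.2194] 56.0 20.1 89.1 [0.1343 0.1381 0.1394]
```

View pics/w5.png

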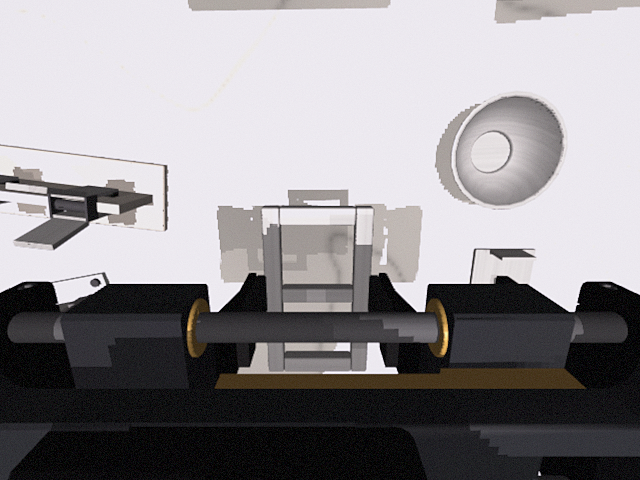

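The spacer is held level (317,260) but only by its top edge. I'll set it back down and regrip deeper.

```bash
python3 -m creep '[{"dp":[0,0,0.7],"twist":0,"gripper":-1},{"dp":[0,0,0.8],"twist":0,"gripper":-1},{"dp":[0,0,0.5],"twist":0,"gripper":-1},{"dp":[0,0,0.2],"twist":0,"gripper":-1},{"dp":[0,0,0],"twist":0,"gripper":-1}]'|head -2; python3 -m creep '[{"dp":[0,0,0],"twist":0,"gripper":1},{"dp":[0,0,0],"twist":0,"gripper":1},{"dp":[0,0,0],"twist":0,"gripper":1},{"dp":[-0.03,-0.01,0.07],"twist":0,"gripper":1},{"dp":[0,0,0],"twist":0,"gripper":1}]';python3 -c "
from h import *;plan(.6107,-.2194,.028,-.8)"
```

```text
time: 34.8
ee_pos: [0.6118, -0.2197, 0.0306]
time: 35.42
ee_pos: [0.6104, -0.2193, 0.0272]
tcp_rot: [[1.0, -0.014, -0.001], [-0.014, -1.0, 0.0], [-0.001, -0.0, -1.0]]
ft_force: [0.3, 0.3, 0.4]
width: 0.989
grip_force: 0.0
t 35.42 yaw -0.79 dp [ 0.005  0.002 -0.014] twist 0.002 q7 -66.0 ft [0.3 0.3 0.4] w 0.989
```

```bash
python3 -m creep '[{"dp":[0,0,0],"twist":0,"gripper":-1},{"dp":[0,0,0],"twist":0,"gripper":-1},{"dp":[0,0,0],"twist":0,"gripper":-1},{"dp":[0,0,0],"twist":0,"gripper":-1},{"dp":[0,0,0],"twist":0,"gripper":-1}]'|head -1;python3 -m creep '[{"dp":[0,0,0],"twist":0,"gripper":-1},{"dp":[0,0,0],"twist":0,"gripper":-1}]'; python3 -m creep '[{"dp":[0,0,-0.4],"twist":0,"gripper":-1},{"dp":[0,0,-0.8],"twist":0,"gripper":-1},{"dp":[0,0,-0.8],"twist":0,"gripper":-1},{"dp":[0,0,-0.2],"twist":0,"gripper":-1},{"dp":[0,0,0],"twist":0,"gripper":-1}]'|tail -2; python3 -c "
from h import *;plan(.4895,.0213,.0773,10.4)"
```

```text
time: 36.05
time: 36.3
ee_pos: [0.6109, -0.2195, 0.0277]
tcp_rot: [[1.0, -0.014, 0.0], [-0.014, -1.0, -0.0], [0.0, 0.0, -1.0]]
ft_force: [-0.5, -0.3, 0.8]
width: 0.631
grip_force: 30.0
width: 0.641
grip_force: 30.0
t 36.92 yaw -0.79 dp [-2.083 -3.984  1.376] twist -1.952 q7 -68.0 ft [-0.8 -0.3 -0.6] w 0.641
```

```bash
python3 -m creep '[{"dp":[-0.42,-0.8,0],"twist":0,"gripper":-1},{"dp":[-0.42,-0.8,0],"twist":0,"gripper":-1},{"dp":[-0.42,-0.8,0],"twist":0,"gripper":-1},{"dp":[-0.42,-0.8,0],"twist":0,"gripper":-1},{"dp":[-0.4,-0.78,0],"twist":0,"gripper":-1}]'|head -1;python3 -m creep '[{"dp":[0,0,0],"twist":-0.97,"gripper":-1},{"dp":[0,0,0],"twist":-0.97,"gripper":-1},{"dp":[0,0,0],"twist":0,"gripper":-1},{"dp":[0,0,0],"twist":0,"gripper":-1},{"dp":[0,0,0],"twist":0,"gripper":-1}]'|head -2;  python3 hold.py .0777
```

```text
time: 37.55
time: 38.17
ee_pos: [0.4892, 0.0209, 0.1592]
t 38.17 yaw 10.24 dp [ 0.008 -0.006  1.359] twist -0.028 q7 -86.0 ft [-0.1  0.  -0.7] w 0.636
4100 [0.0453 0.0454] y [-0.0274  0.0277] z [0.0189 0.0203]
```

```bash
python3 -m creep '[{"dp":[0.045,-0.006,0.3],"twist":-0.025,"gripper":-1},{"dp":[0,0,0.4],"twist":0,"gripper":-1},{"dp":[0,0,0.3],"twist":0,"gripper":-1},{"dp":[0,0,0.2],"twist":0,"gripper":-1},{"dp":[0,0,0],"twist":0,"gripper":-1}]'|head -2;python3 -c "
from h import *;plan(.4918,.0217,.0777,10.4)"; python3 -m creep '[{"dp":[0,0,0.06],"twist":0,"gripper":-1},{"dp":[0,0,0.05],"twist":0,"gripper":-1},{"dp":[0,0,0.03],"twist":0,"gripper":-1},{"dp":[0,0,0],"twist":0,"gripper":-1},{"dp":[0,0,0],"twist":0,"gripper":-1}]'|head -4; python3 -c "
from h import *;plan(.4918,.0217,.0777,10.4)"
```

```text
time: 38.85
ee_pos: [0.4915, 0.0218, 0.087]
t 38.85 yaw 10.45 dp [0.005 0.002 0.155] twist 0.009 q7 -85.0 ft [ 0.7 -0.2 -0.9] w 0.637
time: 39.48
ee_pos: [0.492, 0.0219, 0.0793]
tcp_rot: [[0.983, 0.182, 0.0], [0.182, -0.983, 0.0], [0.0, -0.0, -1.0]]
ft_force: [-0.3, -0.6, -0.4]
t 39.48 yaw 10.47 dp [-0.004  0.003  0.027] twist 0.012 q7 -85.0 ft [-0.3 -0.6 -0.4] w 0.635
```

Release, then go towards the lid at about (0.540,-0.397).

```bash
python3 -m creep '[{"dp":[0,0,0.03],"twist":0,"gripper":-1},{"dp":[0,0,0],"twist":0,"gripper":-1},{"dp":[0,0,0],"twist":0,"gripper":1},{"dp":[0,0,0],"twist":0,"gripper":1},{"dp":[0,0,0],"twist":0,"gripper":1}]'|head -2;python3 -m creep '[{"dp":[0,0,-0.5],"twist":0,"gripper":1},{"dp":[0,0,-1],"twist":0,"gripper":1},{"dp":[0,0,-1],"twist":0,"gripper":1},{"dp":[0,0,-0.4],"twist":0,"gripper":1},{"dp":[0,0,0],"twist":0,"gripper":1}]'|head -2; python3 jig.py .052 .064;python3 jig.py .066 .085
python3 -m creep '[{"dp":[0,0.9,0],"twist":0,"gripper":1},{"dp":[0,0.9,0],"twist":0,"gripper":1},{"dp":[0,0.9,0],"twist":0,"gripper":1},{"dp":[0,0.9,0],"twist":0,"gripper":1},{"dp":[0,0.9,0],"twist":0,"gripper":1}]'|head -2
python3 -m creep '[{"dp":[0,0,0],"twist":0.97,"gripper":1},{"dp":[0,0,0],"twist":0.97,"gripper":1},{"dp":[0,0,0],"twist":0,"gripper":1}]'|head -2
python3 -c "
from h import *;g,X=look('w6',lo=.0035,n=400)
plan(.54,-.397,.04,-.7)"
```

```text
time: 40.1
ee_pos: [0.4919, 0.0219, 0.0774]
time: 40.72
ee_pos: [0.493, 0.022, 0.2535]
2736 rect [ 0.001  -0.0003] 103.7 56.1 0.2 z [0.0532 0.057  0.0576 0.0581 0.0596]
slope deg [-0.18 -0.1 ] z0 0.0575
308 rect [-0.0001 -0.0005] 106.0 30.0 0.0 z [0.0673 0.0706 0.075  0.0758 0.0769]
slope deg [0.45 0.97] z0 0.0736
time: 41.45
ee_pos: [0.5405, -0.245, 0.2497]
time: 41.82
ee_pos: [0.5404, -0.2434, 0.2497]
[10. 46.] 480 [0.7124 0.0666] 48.1 26.7 -14.2 [0.0043 0.0088 0.0146]
[446.  72.] 7236 [ 0.6789 -0.3691] 89.0 88.2 88.2 [0.0056 0.0186 0.0354]
[ 91. 109.] 8510 [ 0.6521 -0.0061] 161.1 60.1 82.3 [0.0065 0.0079 0.0758]
[448. 209.] 3097 [ 0.5416 -0.3958] 97.1 56.6 -0.9 [0.0037 0.0046 0.026 ]
[ 84. 240.] 9472 [0.4887 0.0209] 150.2 101.0 10.7 [0.0051 0.0294 0.0725]
[407. 357.] 820 [ 0.3519 -0.3565] 48.7 36.3 26.1 [0.0196 0.0293 0.0331]
t 41.88 yaw -0.52 dp [0.023 2.562 3.5  ] twist 0.031 q7 -65.0 ft [ 1.   0.5 -0.1] w 0.994
```

View pics/w6.png

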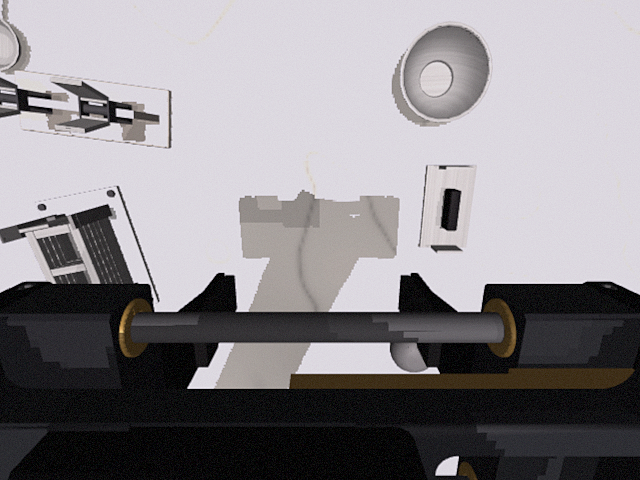

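The four-spacer stack is flat with its top at 57.6 mm. The lid (448,209) measures 97.1x56.6 at (0.5416,-0.3958), -0.9°, and I'll grip it by its bar.

```bash
python3 -m creep '[{"dp":[0.01,0.85,0],"twist":0,"gripper":1},{"dp":[0.01,0.85,0],"twist":0.04,"gripper":1},{"dp":[0.01,0.84,0.4],"twist":0,"gripper":1},{"dp":[0,0,0.8],"twist":0,"gripper":1},{"dp":[0,0,0.8],"twist":0,"gripper":1}]'|head -1;python3 -m creep '[{"dp":[0,0,0.6],"twist":0,"gripper":0},{"dp":[0,0,0],"twist":0,"gripper":0},{"dp":[0,0,0],"twist":0,"gripper":0}]'|head -2;python3 -c "
from h import *;plan(.5416,-.3958,.034,-.9)"
```

```text
time: 42.5
time: 42.88
ee_pos: [0.5415, -0.3965, 0.0969]
t 42.88 yaw -0.81 dp [ 1.000e-03 -1.300e-02  1.048e+00] twist 0.015 q7 -46.0 ft [0.4 0.3 0. ] w 0.743
```

```bash
python3 -m creep '[{"dp":[0,-0.012,0.5],"twist":0.015,"gripper":0},{"dp":[0,0,0.4],"twist":0,"gripper":0},{"dp":[0,0,0.14],"twist":0,"gripper":0},{"dp":[0,0,0],"twist":0,"gripper":0},{"dp":[0,0,0],"twist":0,"gripper":-1}]' 45|head -2;python3 -m creep '[{"dp":[0,0,0],"twist":0,"gripper":-1},{"dp":[0,0,0],"twist":0,"gripper":-1},{"dp":[0,0,0],"twist":0,"gripper":-1},{"dp":[0,0,0],"twist":0,"gripper":-1},{"dp":[0,0,0],"twist":0,"gripper":-1}]'; python3 -m creep '[{"dp":[0,0,-0.4],"twist":0,"gripper":-1},{"dp":[0,0,-0.8],"twist":0,"gripper":-1},{"dp":[0,0,-0.8],"twist":0,"gripper":-1},{"dp":[0,0,-0.4],"twist":0,"gripper":-1},{"dp":[0,0,0],"twist":0,"gripper":-1}]'|tail -4; python3 -c "
from h import *;plan(.4895,.0213,.092,10.4)"
```

```text
time: 43.5
ee_pos: [0.5417, -0.396, 0.0347]
time: 44.12
ee_pos: [0.541, -0.3954, 0.0332]
tcp_rot: [[1.0, -0.017, 0.0], [-0.017, -1.0, -0.0], [0.0, 0.0, -1.0]]
ft_force: [0.2, 0.8, 3.1]
width: 0.134
grip_force: 45.0
tcp_rot: [[1.0, -0.017, 0.003], [-0.017, -1.0, -0.001], [0.003, 0.001, -1.0]]
ft_force: [0.8, 0.2, -2.3]
width: 0.131
grip_force: 45.0
t 44.75 yaw -0.96 dp [-0.989 -6.941  1.433] twist -1.983 q7 -48.0 ft [ 0.8  0.2 -2.3] w 0.131
```

```bash
python3 -m creep '[{"dp":[-0.12,-0.87,0],"twist":0,"gripper":-1},{"dp":[-0.12,-0.87,0],"twist":0,"gripper":-1},{"dp":[-0.12,-0.87,0],"twist":0,"gripper":-1},{"dp":[-0.12,-0.87,0],"twist":0,"gripper":-1},{"dp":[-0.12,-0.87,0],"twist":0,"gripper":-1}]'|head -1;python3 -m creep '[{"dp":[-0.13,-0.87,0],"twist":0,"gripper":-1},{"dp":[-0.13,-0.86,0],"twist":0,"gripper":-1},{"dp":[-0.13,-0.86,0],"twist":-0.98,"gripper":-1},{"dp":[0,0,0],"twist":-0.98,"gripper":-1},{"dp":[0,0,0],"twist":0,"gripper":-1}]'|head -1;python3 -m creep '[{"dp":[0,0,0],"twist":0,"gripper":-1},{"dp":[0,0,0],"twist":0,"gripper":-1}]'|head -2;  python3 hold.py .0912; python3 - <<'E'
from h import *
from station import observe
g=grab('wrist','w7');X=cloud(g);o=observe();R=np.array(o['tcp_rot']);T=(X-o['ee_pos'])@R
v,u=np.mgrid[:480,:640]
for lo,hi in[(.003,.012),(.012,.03),(.027,.036)]:
    m=(v<275)&(T[...,0]>.02)&(T[...,0]<.06)&(abs(T[...,1])<.035)&(T[...,2]<hi)&(T[...,2]>lo)
    P=T[m]
    if len(P)>20: print(lo,len(P),np.percentile(P[:,0],[1,5,50,95,99]).round(4),'y',np.percentile(P[:,1],[1,99]).round(4),'z',np.percentile(P[:,2],[2,50,98]).round(4), rect(P[:,:2]))
E
```

```text
time: 45.38
time: 46.0
time: 46.25
ee_pos: [0.4884, 0.0213, 0.1767]
t 46.25 yaw 10.12 dp [0.019 0.003 1.425] twist -0.049 q7 -86.0 ft [-0.7  0.  -0.6] w 0.128
575 [0.0494 0.0495] y [-0.0142  0.0147] z [0.0123 0.0189]
0.003 768 [0.0202 0.0207 0.0475 0.0493 0.0495] y [-0.0144  0.0147] z [0.0066 0.0083 0.0118] (array([0.0348, 0.0002]), 29.8, 29.5, 89.9)
0.012 4250 [0.0203 0.0219 0.0334 0.0492 0.0494] y [-0.0272  0.0276] z [0.0138 0.0293 0.03  ] (array([0.0348, 0.0002]), 56.0, 29.6, 89.8)
0.027 5055 [0.0203 0.0217 0.0334 0.0483 0.0493] y [-0.0273  0.0277] z [0.0282 0.0296 0.031 ] (array([0.0348, 0.0002]), 56.1, 29.5, 90.0)
```

View pics/w7.png

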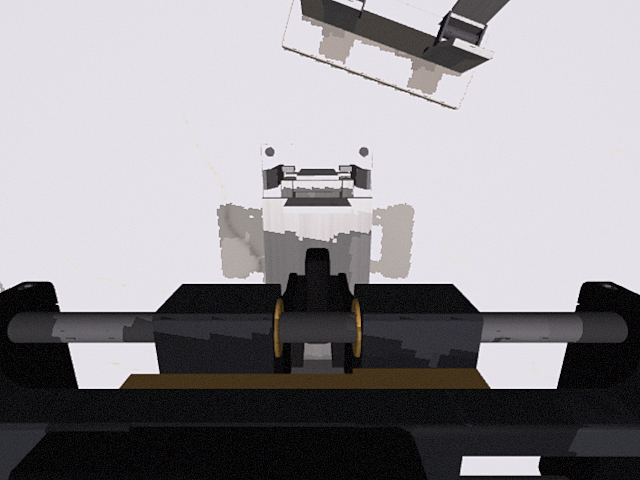

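The lid is level in the grip and square over the jig, with its end edge at row 200 and the guides symmetric. It sits 0.9 mm towards tool +x, so I'll correct that and lower it.

```bash
python3 -m creep '[{"dp":[0.005,0.002,0.3],"twist":-0.045,"gripper":-1},{"dp":[0,0,0.3],"twist":0,"gripper":-1},{"dp":[0,0,0.3],"twist":0,"gripper":-1},{"dp":[0,0,0.05],"twist":0,"gripper":-1},{"dp":[0,0,0],"twist":0,"gripper":-1}]'|head -2;python3 -c "
from h import *;plan(.4887,.0212,.0912,10.4)"
```

```text
time: 46.98
ee_pos: [0.489, 0.0218, 0.1204]
t 46.98 yaw 10.5 dp [-0.006  0.009  0.486] twist 0.017 q7 -85.0 ft [ 0.7 -0.  -1.7] w 0.136
```

```bash
python3 -m creep '[{"dp":[-0.005,0.008,0.15],"twist":0.015,"gripper":-1},{"dp":[0,0,0.12],"twist":0,"gripper":-1},{"dp":[0,0,0.1],"twist":0,"gripper":-1},{"dp":[0,0,0.06],"twist":0,"gripper":-1},{"dp":[0,0,0],"twist":0,"gripper":-1}]';python3 -c "
from h import *;plan(.4887,.0212,.0912,10.4)"
```

```text
time: 47.6
ee_pos: [0.4884, 0.0214, 0.094]
tcp_rot: [[0.983, 0.181, -0.001], [0.181, -0.983, -0.0], [-0.001, 0.0, -1.0]]
ft_force: [-0.2, -0.2, -1.6]
width: 0.134
grip_force: 45.0
t 47.6 yaw 10.44 dp [0.004 0.004 0.046] twist 0.007 q7 -84.0 ft [-0.2 -0.2 -1.6] w 0.134
```

```bash
python3 -m creep '[{"dp":[0,0,0.04],"twist":0,"gripper":-1},{"dp":[0,0,0.015],"twist":0,"gripper":-1},{"dp":[0,0,0],"twist":0,"gripper":-1}]'|tail -3;python3 -m creep '[{"dp":[0,0,0],"twist":0,"gripper":0},{"dp":[0,0,0],"twist":0,"gripper":0},{"dp":[0,0,0],"twist":0,"gripper":0},{"dp":[0,0,-0.5],"twist":0,"gripper":0},{"dp":[0,0,-0.8],"twist":0,"gripper":0.5}]'|head -2;python3 -m creep '[{"dp":[0,0,-1],"twist":0,"gripper":1},{"dp":[0,0,-0.3],"twist":0,"gripper":1},{"dp":[0,0,0],"twist":0,"gripper":1},{"dp":[0,0,0],"twist":0,"gripper":1}]'|head -2;python3 jig.py .058 .066; python3 jig.py .071 .1 w8;python3 -c "
from h import *;plan(.6585,.0327,.12,82.3)"
```

```text
ft_force: [-1.4, -0.5, 1.1]
width: 0.133
grip_force: 45.0
time: 48.6
ee_pos: [0.4875, 0.0212, 0.1687]
time: 49.1
ee_pos: [0.488, 0.0214, 0.2456]
4620 rect [ 0.002  -0.0001] 101.7 56.1 0.1 z [0.0603 0.0613 0.0617 0.0622 0.0637]
slope deg [ 0.07 -0.08] z0 0.0618
1106 rect [-0.0003 -0.0002] 105.7 30.0 0.0 z [0.0721 0.0794 0.0814 0.0824 0.0845]
slope deg [0.04 0.09] z0 0.0804
t 49.2 yaw 10.44 dp [2.836 0.329 2.084] twist -12.542 q7 -87.0 ft [-0.8 -0.1 -0.4] w 0.985
```

View pics/w8.png

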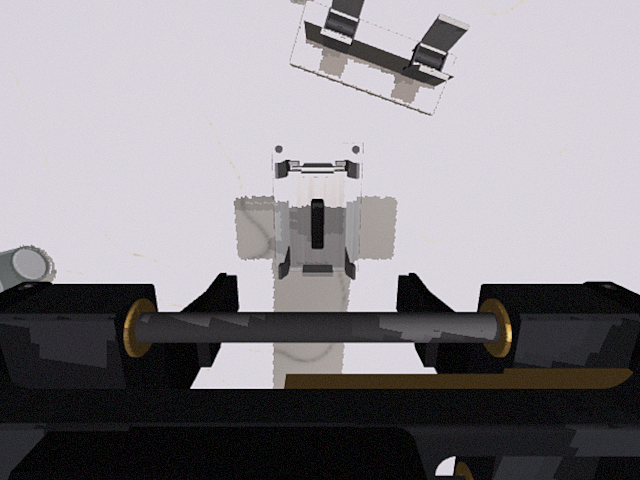

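The lid is flat at z=61.8 mm and centred in the jig. Now the clips, starting with clip_1 at (0.6585,0.0327): turn the tool to 82.3° and move above it.

```bash
python3 -m creep '[{"dp":[0.7,0.08,0],"twist":0,"gripper":1},{"dp":[0.7,0.08,0],"twist":0,"gripper":1},{"dp":[0.7,0.08,0],"twist":0,"gripper":1},{"dp":[0.73,0.09,0],"twist":-0.54,"gripper":1},{"dp":[0,0,0],"twist":-1,"gripper":1}]'|head -1;python3 -m creep '[{"dp":[0,0,0],"twist":-1,"gripper":1},{"dp":[0,0,0],"twist":-1,"gripper":1},{"dp":[0,0,0],"twist":-1,"gripper":1},{"dp":[0,0,0],"twist":-1,"gripper":1},{"dp":[0,0,0],"twist":-1,"gripper":1}]'|head -1;python3 -m creep '[{"dp":[0,0,0],"twist":-1,"gripper":1},{"dp":[0,0,0],"twist":-1,"gripper":1},{"dp":[0,0,0],"twist":-1,"gripper":1},{"dp":[0,0,0],"twist":-1,"gripper":1},{"dp":[0,0,0],"twist":-1,"gripper":1}]'|head -1;python3 -m creep '[{"dp":[0,0,0],"twist":-1,"gripper":1},{"dp":[0,0,0],"twist":0,"gripper":1},{"dp":[0,0,0],"twist":0,"gripper":1}]'|head -2
python3 - <<'E'
from h import *
plan(.6585,.0327,.101,82.3)
g,X=look('w9',lo=.09,hi=.13,n=100);z=X[...,2]
print(np.sort(z[(z<.13)&(z>.09)&(abs(X[...,0]-.6585)<.04)])[-20:-15])
E
```

```text
time: 49.82
time: 50.45
time: 51.08
time: 51.45
ee_pos: [0.659, 0.0327, 0.2462]
t 51.45 yaw 82.16 dp [-0.    -0.005  2.42 ] twist -0.025 q7 -12.0 ft [0.6 0.6 0.5] w 0.997
[298. 232.] 224 [0.6423 0.0348] 24.3 6.6 83.7 [0.0923 0.1017 0.1039]
[335. 232.] 222 [0.6745 0.0305] 24.0 6.7 83.0 [0.0928 0.1016 0.1038]
[0.10376005 0.10376883 0.10377128 0.10377843 0.1037992 ]
```

View pics/w9.png

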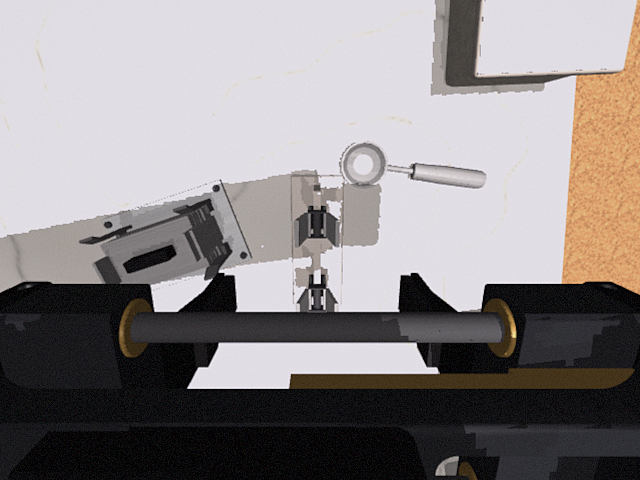

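Clip_1's handles at (298,232) and (335,232) have their midpoint at (0.6584,0.0327) with tops at 104 mm, as expected.

```bash
python3 -m creep '[{"dp":[0,0,0.7],"twist":-0.025,"gripper":1},{"dp":[0,0,0.7],"twist":0,"gripper":1},{"dp":[0,0,0.5],"twist":0,"gripper":1},{"dp":[0,0,0.3],"twist":0,"gripper":1},{"dp":[0,0,0],"twist":0,"gripper":1}]' 25|head -2;python3 -c "
from h import *;plan(.6584,.0327,.100,82.3)"
```

```text
time: 52.12
ee_pos: [0.6586, 0.0327, 0.1139]
t 52.12 yaw 82.41 dp [-0.001 -0.003  0.232] twist 0.019 q7 -11.0 ft [ 0.3 -0.5  0.7] w 1.002
```

```bash
python3 -m creep '[{"dp":[0,0,0.23],"twist":0.02,"gripper":1},{"dp":[0,0,0],"twist":0,"gripper":1},{"dp":[0,0,0],"twist":0,"gripper":-1},{"dp":[0,0,0],"twist":0,"gripper":-1},{"dp":[0,0,0],"twist":0,"gripper":-1}]' 25|tail -2;python3 -m creep '[{"dp":[0,0,0],"twist":0,"gripper":-1},{"dp":[0,0,0],"twist":0,"gripper":-1},{"dp":[0,0,0],"twist":0,"gripper":-1},{"dp":[0,0,0],"twist":0,"gripper":-1},{"dp":[0,0,0],"twist":0,"gripper":-1}]';python3 -m creep '[{"dp":[0,0,0],"twist":0,"gripper":-1},{"dp":[0,0,0],"twist":0,"gripper":-1},{"dp":[0,0,0],"twist":0,"gripper":-1}]'; python3 -c "
from h import *;plan(.6584,.0327,.100,82.3)"
```

```text
width: 0.743
grip_force: 0.0
time: 53.38
ee_pos: [0.66, 0.0328, 0.1034]
tcp_rot: [[0.134, 0.991, 0.002], [0.991, -0.134, 0.001], [0.001, 0.002, -1.0]]
ft_force: [-4.4, -0.3, 15.4]
width: 0.249
grip_force: 25.0
time: 53.75
ee_pos: [0.66, 0.0328, 0.1035]
tcp_rot: [[0.134, 0.991, 0.002], [0.991, -0.134, 0.001], [0.001, 0.002, -1.0]]
ft_force: [-4.1, 0.3, 14.5]
width: 0.25
grip_force: 25.0
t 53.75 yaw 82.32 dp [-0.005 -0.027  0.058] twist 0.003 q7 -11.0 ft [-4.1  0.3 14.5] w 0.25
```

```bash
python3 -m creep '[{"dp":[0,0,-0.3],"twist":0,"gripper":-1},{"dp":[0,0,-0.6],"twist":0,"gripper":-1},{"dp":[0,0,-0.6],"twist":0,"gripper":-1},{"dp":[0,0,0],"twist":0,"gripper":-1},{"dp":[0,0,0],"twist":0,"gripper":-1}]'
python3 - <<'E'
from h import *
from station import observe
g=grab('wrist','w10');X=cloud(g);o=observe();R=np.array(o['tcp_rot']);T=(X-o['ee_pos'])@R;z=X[...,2]
v,u=np.mgrid[:480,:640]
m=(v<330)&(abs(T[...,0])<.03)&(abs(T[...,1])<.03)&(T[...,2]<.09)&(T[...,2]>-.01)
for a in np.arange(-.01,.09,.008):
    P=T[m&(T[...,2]>a)&(T[...,2]<a+.008)]
    if len(P)>5: print(a.round(3),len(P),"x",np.percentile(P[:,0],[2,98]).round(4),"y",np.percentile(P[:,1],[2,98]).round(4))
print("zmax",np.percentile(T[m][:,2],[99,99.9]))
m2=(abs(X[...,1])<.1)&(abs(X[...,0]-.65)<.05)&(z>.09)&(z<.11);print(m2.sum())
cv2.imwrite('pics/w10c.png',cv2.resize(g["image"][120:360,200:440,::-1],(600,600)))
s=grab("side");cv2.imwrite('pics/s10.png',cv2.resize(s["image"][180:300,300:420,::-1],(600,600)))
E
```

```text
time: 54.38
ee_pos: [0.6589, 0.0328, 0.191]
tcp_rot: [[0.134, 0.991, -0.0], [0.991, -0.134, 0.0], [-0.0, -0.0, -1.0]]
ft_force: [-0.8, 0.4, -0.1]
width: 0.249
grip_force: 25.0
-0.01 689 x [0.0037 0.0119] y [-0.0206  0.0213]
-0.002 558 x [0.0028 0.0123] y [-0.0189  0.0198]
0.006 384 x [0.0017 0.0123] y [-0.0186  0.0196]
0.014 361 x [-0.0057  0.0122] y [-0.0185  0.0196]
0.022 221 x [-0.0101  0.0123] y [-0.018   0.0188]
0.03 1077 x [-0.0129  0.0133] y [-0.008   0.0089]
0.038 204 x [-0.0122  0.0134] y [-0.0108  0.0102]
0.046 97 x [0.0012 0.0124] y [-0.0132  0.0124]
0.054 133 x [-0.0034  0.0121] y [-0.0151  0.0143]
0.062 202 x [-0.0064  0.0119] y [-0.0169  0.0162]
0.07 17 x [-0.0039  0.0116] y [-0.0171  0.0163]
zmax [0.06939455 0.07062372]
326
```

View pics/w10c.png

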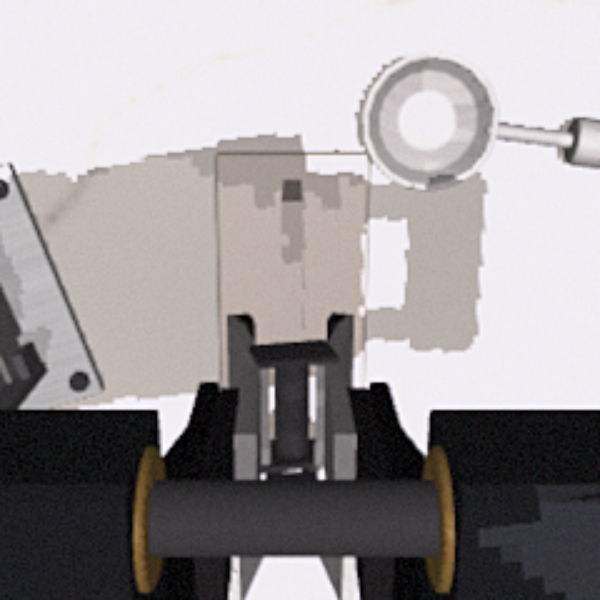

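Clip 1 is in the grip with its jaws open; the tips are about 71 mm below the TCP. I'll take it to the -x end of the pack at (0.4411,0.0124).

```bash
python3 -c "
from h import *;plan(.4411,.0124,.191,100.4)"
```

```text
t 54.48 yaw 82.32 dp [-0.82  -3.546 -0.009] twist -3.155 q7 -11.0 ft [ 0.5 -1.5 -2. ] w 0.251
```

```bash
python3 -m creep '[{"dp":[-0.16,-0.71,0],"twist":0,"gripper":-1},{"dp":[-0.16,-0.71,0],"twist":0,"gripper":-1},{"dp":[-0.16,-0.71,0],"twist":0,"gripper":-1},{"dp":[-0.17,-0.71,0],"twist":0,"gripper":-1},{"dp":[-0.17,-0.71,0],"twist":0,"gripper":-1}]'|head -2;python3 -m creep '[{"dp":[0,0,0],"twist":-0.8,"gripper":-1},{"dp":[0,0,0],"twist":-0.8,"gripper":-1},{"dp":[0,0,0],"twist":-0.8,"gripper":-1},{"dp":[0,0,0],"twist":-0.75,"gripper":-1},{"dp":[0,0,0],"twist":0,"gripper":-1}]'|head -2;python3 -m creep '[{"dp":[0,0,0],"twist":0,"gripper":-1}]' >/dev/null; python3 -c "
from h import *;plan(.4411,.0124,.137,100.4)"
```

```text
time: 55.1
ee_pos: [0.4396, 0.0123, 0.1903]
time: 55.72
ee_pos: [0.441, 0.0124, 0.1905]
t 55.85 yaw 100.28 dp [-0.    -0.002  0.896] twist -0.022 q7 2.0 ft [-0.2  0.3  0.1] w 0.245
```

```bash
cat > tab.py <<'E'
from h import *
from station import observe
g=grab('wrist');X=cloud(g);o=observe();R=np.array(o['tcp_rot']);T=(X-o['ee_pos'])@R;z=X[...,2]
for lo,hi in[(.070,.0775),(.0775,.086)]:
    m=(abs(T[...,0])<.02)&(abs(T[...,1])<.02)&(z>lo)&(z<hi);P=T[m]
    if len(P)>5:print(lo,len(P),"x",np.percentile(P[:,0],[2,98]).round(4),"y",np.percentile(P[:,1],[2,10,50,90,98]).round(4))
m=(abs(T[...,0])<.03)&(abs(T[...,1])<.02)&(T[...,2]>.06)&(T[...,2]<.08)&(z>.09);P=T[m]
if len(P)>5:print("jaws y",np.percentile(P[:,1],[2,98]).round(4),"zmax",np.percentile(P[:,2],99.5).round(4))
E
python3 tab.py
```

```text
0.07 125 x [-0.0103  0.0152] y [-0.0034 -0.0034 -0.0018 -0.001   0.0029]
0.0775 124 x [-0.0077  0.0152] y [0.0013 0.0013 0.0024 0.0036 0.0036]
jaws y [-0.0174  0.0159] zmax 0.0718
```

The strap and tab span -3.4 to +3.6 mm between the open jaws, so they are centred. Lowering now.

```bash
python3 -m creep '[{"dp":[0,0,0.3],"twist":-0.02,"gripper":-1},{"dp":[0,0,0.3],"twist":0,"gripper":-1},{"dp":[0,0,0.2],"twist":0,"gripper":-1},{"dp":[0,0,0.09],"twist":0,"gripper":-1},{"dp":[0,0,0],"twist":0,"gripper":-1}]';python3 -c "
from h import *;plan(.4411,.0124,.137,100.4)"
```

```text
time: 56.52
ee_pos: [0.4415, 0.0124, 0.1377]
tcp_rot: [[-0.182, 0.983, -0.0], [0.983, 0.182, -0.0], [-0.0, -0.0, -1.0]]
ft_force: [-0.4, 0.6, -0.2]
width: 0.249
grip_force: 25.0
t 56.52 yaw 100.47 dp [ 0.001 -0.007  0.012] twist 0.012 q7 3.0 ft [-0.4  0.6 -0.2] w 0.249
```

```bash
python3 -m creep '[{"dp":[0,-0.007,0.025],"twist":0,"gripper":-1},{"dp":[0,0,0],"twist":0,"gripper":-1},{"dp":[0,0,0],"twist":0,"gripper":-0.3},{"dp":[0,0,0],"twist":0,"gripper":0},{"dp":[0,0,0],"twist":0,"gripper":0.5}]'|grep -E 'ee_pos|ft|width';python3 -m creep '[{"dp":[0,0,0],"twist":0,"gripper":1},{"dp":[0,0,0],"twist":0,"gripper":1},{"dp":[0,0,0],"twist":0,"gripper":1},{"dp":[0,0,-0.3],"twist":0,"gripper":1},{"dp":[0,0,-0.8],"twist":0,"gripper":1}]'|head -2;python3 -m creep '[{"dp":[0,0,-0.8],"twist":0,"gripper":1},{"dp":[0,0,-0.2],"twist":0,"gripper":1},{"dp":[0,0,0],"twist":0,"gripper":1},{"dp":[0,0,0],"twist":0,"gripper":1}]'|head -2
python3 - <<'E'
from h import *
g=grab('wrist');X=cloud(g);z=X[...,2]
a=np.radians(10.4);A=np.array([[np.cos(a),-np.sin(a)],[np.sin(a),np.cos(a)]]);L=(X[...,:2]-[.4895,.0213])@A
for lo,hi in[(.06,.064),(.09,.1),(.1,.12),(.12,.14),(.132,.15)]:
    m=(abs(L[...,0])<.09)&(abs(L[...,1])<.03)&(z>lo)&(z<hi);P=L[m]
    if len(P)>5:print(lo,len(P),rect(P),z[m].max().round(4))
cv2.imwrite('pics/w11.png',g["image"][:,:,::-1])
s=grab("scene");cv2.imwrite('pics/s11.png',cv2.resize(s["image"][190:290,230:350,::-1],(720,600),interpolation=cv2.INTER_CUBIC))
plan(.6479,-.0459,.2,82.3)
E
```

```text
ee_pos: [0.4412, 0.0124, 0.1364]
ft_force: [-0.6, 0.0, 0.7]
width: 0.495
time: 57.78
ee_pos: [0.4396, 0.0122, 0.2012]
time: 58.28
ee_pos: [0.4404, 0.0123, 0.2607]
0.06 3413 (array([-0.0004, -0.0009]), 110.9, 58.0, 0.0) 0.064
0.09 47 (array([-0.0492,  0.0002]), 25.5, 17.5, 89.8) 0.0993
0.1 699 (array([-0.0493, -0.0003]), 30.3, 26.5, -0.4) 0.1199
0.12 662 (array([-0.0489, -0.0003]), 40.8, 24.5, -0.0) 0.14
0.132 417 (array([-0.0489, -0.0003]), 40.8, 24.5, -0.0) 0.1411
t 58.38 yaw 100.49 dp [-1.583  3.225  1.007] twist 3.174 q7 2.0 ft [-0.2 -1.2  0.1] w 0.997
```

View pics/s11.png

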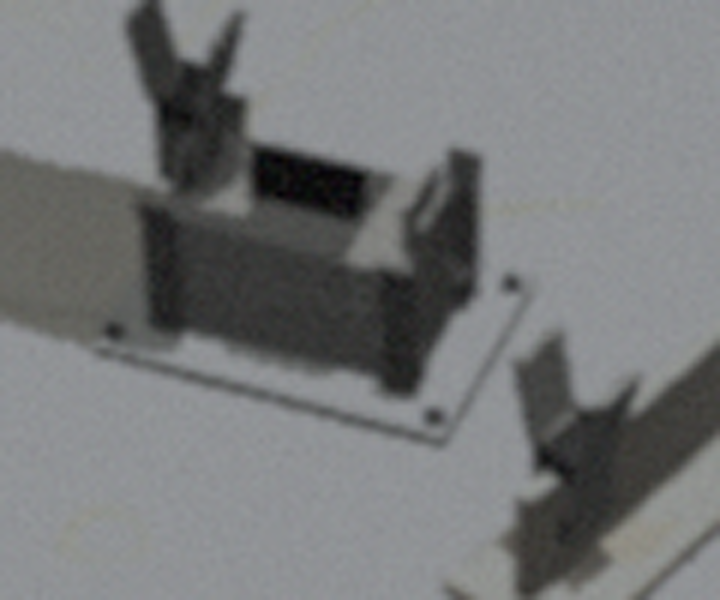

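Clip 1 is upright at the -x end (180,110), gripping the strap and tab. Now clip 2.

```bash
python3 -m creep '[{"dp":[-0.4,0.8,0],"twist":0,"gripper":1},{"dp":[-0.4,0.8,0],"twist":0,"gripper":1},{"dp":[-0.4,0.8,0],"twist":0,"gripper":1},{"dp":[-0.38,0.82,0],"twist":0.8,"gripper":1},{"dp":[0,0,0.5],"twist":0.8,"gripper":1}]'|head -1;python3 -m creep '[{"dp":[0,0,0],"twist":0.8,"gripper":1},{"dp":[0,0,0],"twist":0.78,"gripper":1},{"dp":[0,0,0],"twist":0,"gripper":1},{"dp":[0,0,0],"twist":0,"gripper":1}]'|head -2
python3 -c "
from h import *
look(lo=.09,hi=.13,n=80);plan(.6479,-.0459,.1005,82.3)"
```

```text
time: 59.0
time: 59.5
ee_pos: [0.6481, -0.0456, 0.2317]
[ 42. 206.] 1937 [0.4428 0.012 ] 35.7 26.7 10.3 [0.0974 0.1166 0.1294]
[298. 237.] 252 [ 0.6317 -0.0437] 24.3 6.9 82.8 [0.0928 0.1017 0.1038]
[336. 237.] 251 [ 0.6639 -0.048 ] 24.1 6.9 81.2 [0.0927 0.1017 0.1038]
t 59.55 yaw 82.35 dp [-0.005 -0.003  2.19 ] twist 0.009 q7 -3.0 ft [-0.1 -1.   0.6] w 1.002
```

```bash
python3 -m creep '[{"dp":[-0.005,-0.003,0.6],"twist":0,"gripper":1},{"dp":[0,0,0.6],"twist":0,"gripper":1},{"dp":[0,0,0.5],"twist":0,"gripper":1},{"dp":[0,0,0.25],"twist":0,"gripper":1},{"dp":[0,0,0],"twist":0,"gripper":1}]' 25|head -2;python3 -c "
from h import *;plan(.6478,-.0459,.1005,82.3)"
```

```text
time: 60.18
ee_pos: [0.6477, -0.046, 0.1146]
t 60.17 yaw 82.29 dp [0.002 0.002 0.235] twist -0.002 q7 -2.0 ft [ 0.6 -0.3 -0.3] w 0.999
```

```bash
python3 -m creep '[{"dp":[0,0,0.23],"twist":0,"gripper":1},{"dp":[0,0,0],"twist":0,"gripper":1},{"dp":[0,0,0],"twist":0,"gripper":-1},{"dp":[0,0,0],"twist":0,"gripper":-1},{"dp":[0,0,0],"twist":0,"gripper":-1}]' 25|tail -2;python3 -m creep '[{"dp":[0,0,0],"twist":0,"gripper":-1},{"dp":[0,0,0],"twist":0,"gripper":-1},{"dp":[0,0,0],"twist":0,"gripper":-1},{"dp":[0,0,0],"twist":0,"gripper":-1},{"dp":[0,0,0],"twist":0,"gripper":-1}]'>/dev/null;python3 -m creep '[{"dp":[0,0,0],"twist":0,"gripper":-1},{"dp":[0,0,0],"twist":0,"gripper":-1},{"dp":[0,0,0],"twist":0,"gripper":-1}]'|grep -vE rot;python3 -m creep '[{"dp":[0,0,-0.3],"twist":0,"gripper":-1},{"dp":[0,0,-0.6],"twist":0,"gripper":-1},{"dp":[0,0,-0.6],"twist":0,"gripper":-1},{"dp":[0,0,0],"twist":0,"gripper":-1},{"dp":[0,0,0],"twist":0,"gripper":-1}]'|grep -v rot
python3 - <<'E'
from h import *
from station import observe
g=grab('wrist');X=cloud(g);o=observe();R=np.array(o['tcp_rot']);T=(X-o['ee_pos'])@R
v,u=np.mgrid[:480,:640]
m=(v<330)&(abs(T[...,0])<.03)&(abs(T[...,1])<.03)&(T[...,2]<.09)&(T[...,2]>-.01)
for a in [.03,.038,.054,.062]:
    P=T[m&(T[...,2]>a)&(T[...,2]<a+.008)]
    if len(P)>5: print(a,len(P),"x",np.percentile(P[:,0],[2,98]).round(4),"y",np.percentile(P[:,1],[2,98]).round(4))
print("zmax",np.percentile(T[m][:,2],[99,99.9]))
plan(.5379,.0302,.191,100.4)
E
```

```text
width: 0.743
grip_force: 0.0
time: 61.8
ee_pos: [0.6491, -0.0461, 0.1037]
ft_force: [-4.3, 0.5, 15.1]
width: 0.247
grip_force: 25.0
time: 62.42
ee_pos: [0.6478, -0.0459, 0.1913]
ft_force: [0.5, -0.3, -1.3]
width: 0.249
grip_force: 25.0
0.03 1065 x [-0.0127  0.0135] y [-0.008  0.009]
0.038 214 x [-0.0118  0.0138] y [-0.0108  0.0102]
0.054 133 x [-0.0039  0.0122] y [-0.0149  0.0143]
0.062 211 x [-0.0067  0.0123] y [-0.0168  0.0162]
zmax [0.06950917 0.07114394]
t 62.48 yaw 82.27 dp [ 1.01  -1.982 -0.004] twist -3.165 q7 -2.0 ft [ 0.6  0.6 -0.5] w 0.243
```

```bash
python3 -m creep '[{"dp":[0.34,-0.66,0],"twist":0,"gripper":-1},{"dp":[0.34,-0.66,0],"twist":0,"gripper":-1},{"dp":[0.33,-0.66,0],"twist":0,"gripper":-1},{"dp":[0,0,0],"twist":-0.8,"gripper":-1},{"dp":[0,0,0],"twist":-0.8,"gripper":-1}]'|head -1;python3 -m creep '[{"dp":[0,0,0],"twist":-0.8,"gripper":-1},{"dp":[0,0,0],"twist":-0.76,"gripper":-1},{"dp":[0,0,0],"twist":0,"gripper":-1},{"dp":[0,0,0],"twist":0,"gripper":-1}]'|head -2; python3 -c "
from h import *;plan(.5379,.0302,.136,100.4)"; python3 tab.py
```

```text
time: 63.1
time: 63.6
ee_pos: [0.5383, 0.03, 0.1909]
t 63.6 yaw 100.27 dp [ 0.004 -0.004  0.915] twist -0.023 q7 4.0 ft [ 1.2  0.1 -0.8] w 0.248
0.07 141 x [-0.01    0.0154] y [-0.0042  0.0013  0.0021  0.0037  0.0037]
0.0775 126 x [-0.0077  0.0154] y [-0.0049 -0.0049 -0.0037 -0.0026 -0.0025]
jaws y [-0.0173  0.0159] zmax 0.0726
```

```bash
python3 -m creep '[{"dp":[0.004,-0.01,0.3],"twist":-0.02,"gripper":-1},{"dp":[0,0,0.3],"twist":0,"gripper":-1},{"dp":[0,0,0.2],"twist":0,"gripper":-1},{"dp":[0,0,0.1],"twist":0,"gripper":-1},{"dp":[0,0,0],"twist":0,"gripper":-1}]'|grep -E 'ft|width';python3 -c "
from h import *;plan(.5376,.0302,.136,100.4)"
```

```text
ft_force: [0.1, 0.1, 0.6]
width: 0.248
t 64.28 yaw 100.47 dp [ 0.002 -0.002  0.017] twist 0.013 q7 5.0 ft [0.1 0.1 0.6] w 0.248
```

```bash
python3 -m creep '[{"dp":[0,0,0.017],"twist":0,"gripper":-1},{"dp":[0,0,0],"twist":0,"gripper":-1},{"dp":[0,0,0],"twist":0,"gripper":-0.3},{"dp":[0,0,0],"twist":0,"gripper":0},{"dp":[0,0,0],"twist":0,"gripper":0.5}]'|grep -E 'ee_pos|ft|width';python3 -m creep '[{"dp":[0,0,0],"twist":0,"gripper":1},{"dp":[0,0,0],"twist":0,"gripper":1},{"dp":[0,0,0],"twist":0,"gripper":1},{"dp":[0,0,-0.3],"twist":0,"gripper":1},{"dp":[0,0,-0.8],"twist":0,"gripper":1}]'|head -2;python3 -m creep '[{"dp":[0,0,-0.8],"twist":0,"gripper":1},{"dp":[0,0,-0.8],"twist":0,"gripper":1},{"dp":[-1,0,0],"twist":0,"gripper":1},{"dp":[-1,0,0],"twist":0,"gripper":1},{"dp":[0,0,0],"twist":0,"gripper":1}]'|head -2
python3 - <<'E'
from h import *
g=grab('wrist','w12');X=cloud(g);z=X[...,2]
a=np.radians(10.4);A=np.array([[np.cos(a),-np.sin(a)],[np.sin(a),np.cos(a)]]);L=(X[...,:2]-[.4895,.0213])@A
for s in(-1,1):
  for lo,hi in[(.1,.12),(.12,.15)]:
    m=(s*L[...,0]>.02)&(s*L[...,0]<.09)&(abs(L[...,1])<.03)&(z>lo)&(z<hi);P=L[m]
    if len(P)>5:print(s,lo,len(P),rect(P),z[m].max().round(4))
m=(abs(L[...,0])<.03)&(abs(L[...,1])<.028)&(z>.055)&(z<.066);print("lid z",np.median(z[m]))
s=grab("scene");cv2.imwrite('pics/s12.png',cv2.resize(s["image"][170:290,220:364,::-1],(720,600),interpolation=cv2.INTER_CUBIC))
E
```

```text
ee_pos: [0.538, 0.0302, 0.1366]
ft_force: [0.3, -0.8, 0.3]
width: 0.49
time: 65.53
ee_pos: [0.5367, 0.03, 0.2023]
time: 66.15
ee_pos: [0.5595, -0.0938, 0.3]
-1 0.1 743 (array([-0.0485, -0.0009]), 29.8, 26.4, -1.2) 0.12
-1 0.12 756 (array([-0.0492, -0.0006]), 40.4, 24.1, -0.0) 0.141
1 0.1 695 (array([ 0.0504, -0.0002]), 30.2, 26.5, 0.0) 0.12
1 0.12 651 (array([ 0.0496, -0.0002]), 38.1, 24.0, 0.2) 0.1403
lid z 0.06164473203493985
```

View pics/s12.png

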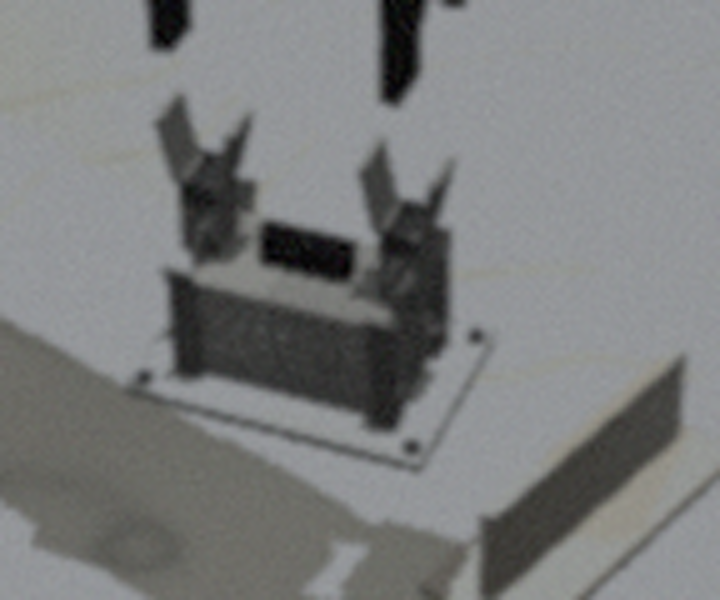

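View pics/w12.png

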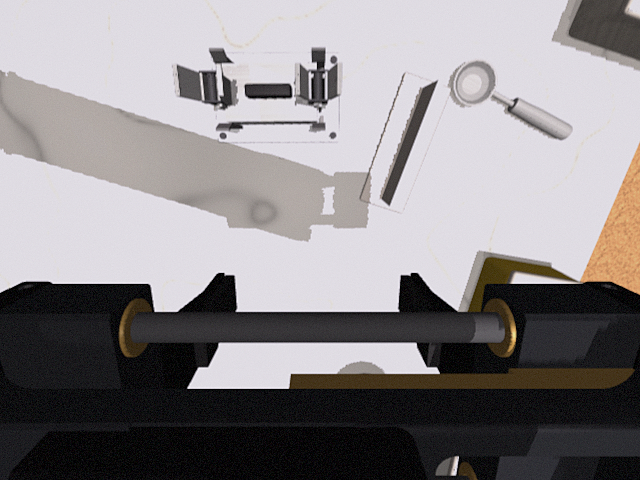

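Both clips are closed over the ends of the pack (scene crop 205,200 and 410,240), upright, the lid is level, and the robot is clear of everything. Handing in.

```bash
python3 -c "
from station import *
print(finish_job())"
```

```text
the job is handed in; nothing more can be done
None
```

The pack is made up in the jig and handed in at about 66 s: tray, all four spacers and lid stacked level, with a clip closed over each end; no verdict came back.

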